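Lever up the sagging rail and shim it level

TASK

The free end of the heavy steel rail on the levelling jig sags: hold the orange-handled pry bar over the jig's round fulcrum with its nose under the rail's overhanging end, and lever the rail up until the pale wooden shim will fit under it, lifting it with the bar only and never with the gripper itself. Lay the bar back on the bench clear of the jig, then slide the shim gently and flat in under the rail, from the side opposite the red stop block, until it is home, square to the rail and bearing on that block with a light steady push (about 8 N) before you let go of it. Finally press the rail down with closed fingertips, directly above the shim, firmly but not hard (about 25 N), until it sits tight and level on the shim; let go of everything and do not disturb the other things on the bench.

Things in the scene. Friction and masses are not known exactly. Their poses are not given: they have to be found in the camera images.
- jig: Levelling jig, fixed: plywood board 110 x 405 x 8 mm on rubber feet that lift it 2 to 12 mm off the bench; on it a timber bed (flat top 45 mm above the origin, jig x -0.028 to 0.038, y -0.21 to 0.06), a heavy rail and a fulcrum. Origin in the board's underside; y runs along the rail from pivot (y=-0.19) to free end (y=0.10), z up, -x is the open side nearest the robot.
- stop_block: Red stop block, 10 x 50 x 10 mm, fixed on the bed. Origin in the middle of the lower edge of its inner (-x) face, at jig x=0.028, y=0.015, z=0.045; axes as the jig's. The shim's leading end comes to rest against that face. A steel landing strip, 6 mm high, crosses the bed at jig y 0.052 to 0.060.
- fulcrum: Fulcrum: a steel round bar of 20 mm diameter and 60 mm length along the jig's x axis, on a dark block (60 x 34 mm). Origin on its crest at mid length, at jig x=0, y=0.145, z=0.052, beyond the rail's free end; axes as the jig's.
- rail (a joint): Rail angle, rad: 0 sagging, on the landing strip; 0.04 level, its underside then 16 mm over the bed (the shim's thickness); at most 0.14. The shim slides in freely from about 0.06. The pivot is tight: about 25 N upward at the free end raises the rail, it stays where it is left, and a push of 3 to 10 N above the shim lowers it again.
- rail_end (a point): Middle of the lower edge of the free end of the rail (steel, 56 mm wide, 25 mm high, 290 mm from pivot to free end, about 2 kg), at the start about 49 mm above the jig's origin. The end overhangs the bed by 40 mm, so that the bar's nose can go under it. y points outward along the rail.
- rail_press (a point): Point on the rail's top face directly above the shim's place, 205 mm from the pivot.
- shim_seat (a point): Point on the top of the bed where the middle of the shim's underside comes when home against the stop (jig x=-0.0225, y=0.015, z=0.045); axes as the jig's. The shim then sticks out 45 mm past the bed on the -x side, and can be held there.
- bar_grip (a point): Pry bar, 280 mm long, 0.3 kg, lying flat: a place in its orange handle (26 mm wide, 22 mm high, 132 mm long), half-way up, 205 mm from the nose and 75 mm from the handle end. Steel blade 22 mm wide, 7 mm thick; the bar's underside is flat all along, 11 mm below this point. y runs along the bar from nose to handle, z up.
- bar_nose (a point): Middle of the steel nose end of the pry bar, half-way up its 7 mm; axes as the bar's.
- pry_bar: The pry bar; origin on its underside half-way along its length (140 mm from the nose); y from nose to handle, z up.
- shim_mid (a point): Centre of the shim, a pale wooden offcut 47 x 101 x 16 mm lying flat between the jig and the robot; its y axis is along its long side, z up. Grasp it across the 47 mm. When home its long side points along the jig's x axis (either end first).
- shim: The shim; origin at the centre of its underside.
- mallet: Beech mallet, 105x233x62 mm; a bystander, to be left alone; origin at its underside.
- tape_measure: Yellow tape measure, 39x86x61 mm; a bystander, to be left alone; origin at its underside.
- masking_tape: Roll of masking tape, 98 mm across, 25 mm high; a bystander, to be left alone; origin at its underside.
- wax_pot: Small white pot with lid, 69 mm across, 41 mm high; a bystander, to be left alone; origin at its underside.
- block_plane: Block plane, 45x162x41 mm; a bystander, to be left alone; origin at its underside.
- cork_block: Cork sanding block, 62x100x34 mm; a bystander, to be left alone; origin at its underside.

How it is judged (in metres and radians):
On the way, in this order (a step that is already met when the one before it is completed fails the run):
1. the rail is levered up past 0.055 rad by the bar, bearing on the fulcrum (value of joint rail above 0.055 rad and contact force between pry_bar and rail above 3 N and contact force between pry_bar and fulcrum above 3 N), for 0.2 s.
2. the shim lies under the raised rail and is held against the stop block with more than 3 N (x of shim_mid in the frame of jig between -0.03 and -0.015 m and y of shim_mid in the frame of jig between 0.001 and 0.028 m and z of shim_mid in the frame of jig between 0.047 and 0.058 m and angle between the y axis of shim_mid and the x axis of jig, either way round below 0.15 rad and contact force between shim and stop_block above 3 N), for 0.15 s.
3. the rail is pressed down onto the shim with more than 12 N between them (x of shim_mid in the frame of jig between -0.03 and -0.015 m and y of shim_mid in the frame of jig between 0.001 and 0.028 m and z of shim_mid in the frame of jig between 0.047 and 0.058 m and angle between the y axis of shim_mid and the x axis of jig, either way round below 0.15 rad and contact force between shim and rail above 12 N and value of joint rail below 0.046 rad), for 0.2 s.
At the end, for the whole second after the job is handed in: The shim lies flat on the bed under the rail, within 7.5 mm of its seat across the rail, 13 mm along it and 0.15 rad of square; the rail sits level on it (0.033 to 0.046 rad, and is left bearing on it with over 1 N); the pry bar lies at rest flat on the bench, touching neither rail nor jig (x of shim_mid in the frame of jig between -0.03 and -0.015 m and y of shim_mid in the frame of jig between 0.001 and 0.028 m and z of shim_mid in the frame of jig between 0.047 and 0.058 m and angle between the y axis of shim_mid and the x axis of jig, either way round below 0.15 rad and value of joint rail between 0.033 and 0.046 rad and contact force between shim and rail above 1 N and contact force between pry_bar and rail below 0.1 N and contact force between pry_bar and jig below 0.1 N and height (world z) of each of bar_grip, bar_nose below 0.02 m and linear speed of each of pry_bar, shim below 0.02 m/s and velocity of joint rail below 0.02 rad/s).
It fails at once if the robot itself touches the rail with more than 8 N while the shim is not yet under it (contact force between any of the fingers, the arm and rail above 8 N and x of shim_mid in the frame of jig below -0.035 m).
It fails at once if the rail is pressed on the shim with more than 40 N (contact force between shim and rail above 40 N).
It fails at once if the shim is rammed against the stop block with more than 35 N (contact force between shim and stop_block above 35 N).
It fails at once if the bar strains the rail with more than 120 N (contact force between pry_bar and rail above 120 N).
It fails at once if a bystander is moved by more than 30 mm (distance of any of mallet, tape_measure, masking_tape, wax_pot, block_plane, cork_block from where it was at the start of the episode above 0.03 m).
It also fails if it takes over 72 s, if anything falls off the work surface, if the arm or the gripper's body presses on something with over 40 N, if the wrist force passes 120 N, or if a joint passes its speed limit or range.

ROBOT

A 6-joint arm with a two-finger parallel gripper is mounted at the origin on a cart in front of the work surface, level with it; the furniture and walls round the work are solid. World frame = base frame: x ahead of the robot, y to its left, z up, the work surface at z = 0. Lengths are in m, angles in degrees, forces in N, time in s.
With the tool pointing down it reaches from about 0.325 to 0.775 m from the base axis. Payload 9.3 kg.
Tool frame: the origin (TCP) lies between the finger pads; the fingertips stand 17 mm ahead of it and the grasp point (between the pads) lies 2 mm behind it (bot.nose_length is the distance from the TCP to the fingertips, in m); z points along the fingers, y is the direction in which the jaws open and shut (so a half turn about z gives the same grasp; the last joint's range is limited). The gripper opens to 85 mm and grips with 20 to 120 N. Pads are 22 mm wide; open, the fingers measure 114 mm over their backs; the gripper's body (76 mm by 85 mm) begins 54 mm behind the grasp point. The pads swing forward as they close: fully open they stand 13 mm farther back than shut.
Start: joints at [68.033, 14.817, 1.232, 76.415, 0, 81.257], TCP at [0.126, 0.535, 0.248] pointing down, gripper open.
Joint ranges: [-174.27, 174.27], [-52.1, 104.24], [-59.71, 78.15], [-110.17, 111.67], [-87.03, 83.33], [-180, 180]. Speed limits (degrees/s): [127.2, 127.2, 159.86, 180, 180, 180].

INTERFACE

Orientations are given as [roll, pitch, yaw] about the fixed x, y, z axes, in that order (R = Rz(yaw) Ry(pitch) Rx(roll)).
In Python, from rig import bot, snapshot, get_calibration, workorder gives the robot as it stands.
- The arm moves only by the shell command python3 -m handwheel 'ROWS'. ROWS is a JSON object of lists of equal length, an entry for each row: "offset": the shift along the tool's x, y, z in m, a list of three; "turn": the turn about the tool's z in degrees; "jaw": the finger opening in m, from 0 to 0.0854. In form: {"offset": [[dx, dy, dz], ...], "turn": [turn, ...], "jaw": [jaw, ...]}. A call has 1 to 12 rows; each row shifts and turns the commanded pose from where the row before left it, along the tool's axes as they then stand; what a row does not reach is not made up. A row lasts 1/10 s, in which the tool goes at most 50 mm and 8.59 degrees, less where a joint would pass 70% of its speed; a pose out of reach is approached as far as the arm can. A call is refused whole if a number of a shift passes 0.05 or a number of a turn 8.59, either way. A call with a gripper value outside its range is refused whole. The fingers move at their own pace and stop on an object; the grip force is fixed at half the most. Time passes only in rows, so rows that do not move let the fingers close. It gives the time, the measured TCP pose, the force and the opening at its end, in the units of the state.
- bot.state(): the state, without advancing time (a new reading comes with each control period).
- snapshot(name): name is "scene" or "top"; returns the picture (384x512x3 uint8, blue, green, red); there is no depth.
- get_calibration(name): a dict with "vfov" (degrees; the focal length in pixels is half the picture's height over the tangent of half this angle, whatever the lens; pixels are square), "cx", "cy" (the principal point, pixels), "R" (3x3) and "t" (3): a world point X has camera coordinates R X + t. Camera axes: x right, y down, z forward; pixel columns grow to the right and rows downward; lengths in m; the calibration is good to about 2 mm. A picture is of the moment at which its call begins. get_calibration takes no time and is no camera call.
- workorder.close_job(): hands the job in, once; it reports no verdict.
The state is a dict: "clock": time; "qpos": joint angles; "joint_velocities": joint speeds; "effort": joint torques, N m; "tcp_pos": TCP position; "tcp_rot": TCP orientation; "contact_force": force on the tool from outside, world axes, zero at the start; "torque": the same for the moment, N m; "finger_gap": finger opening in m.
Only numpy, scipy, OpenCV 4.12 (cv2) and the standard library are available. Lean on these libraries where they do the work, as an engineer would, in place of code of your own. Each camera call takes 0.05 s, during which the arm holds its last target.

## Working session

There is one attempt and no reset: what is moved stays moved. The work goes in short steps, Python scripts to look and compute and a shell command to move; the robot and the scene stay as the last step left them, time stands still between calls to the robot, and variables do not carry over. Pictures are saved under pics/ and viewed, and the job is handed in when it is done.

```bash
ls; mkdir -p pics; python3 - <<'E'
from rig import bot,snapshot,get_calibration
import cv2,numpy as np
for n in ["scene","top"]:
    im=snapshot(n); cv2.imwrite(f"pics/{n}0.png",im)
    c=get_calibration(n); print(n,c)
print(bot.state())
E
```

```text
pics
scene {'vfov': 54.08100317311591, 'cx': 253.74416385003082, 'cy': 193.90228391240666, 'R': array([[-0.99900928,  0.04383059, -0.00770297],
       [ 0.03235596,  0.59653886, -0.80193172],
       [-0.03055401, -0.80138647, -0.59736604]]), 't': array([0.56751102, 0.02094938, 1.31759926])}
top {'vfov': 52.774231705834666, 'cx': 256.9160568706055, 'cy': 188.26488669284933, 'R': array([[ 0.00608906, -0.99974   ,  0.02197393],
       [-0.99341487, -0.00856176, -0.11425231],
       [ 0.11441074, -0.02113354, -0.99320872]]), 't': array([0.01655208, 0.55481292, 1.14446273])}
{'clock': 0.1, 'qpos': array([6.80346491e+01, 1.48465826e+01, 1.19506615e+00, 7.64152170e+01,
       1.64223401e-03, 8.12560559e+01]), 'joint_velocities': array([-0.06102673, -0.06277963,  0.11063787,  0.01987115,  0.08696543,
        0.07623799]), 'effort': array([ 4.88041638e-03, -5.56696165e+01,  3.45068443e+01,  1.16302303e-02,
       -1.73385492e-04, -5.79306928e-06]), 'tcp_pos': array([0.12571155, 0.53521288, 0.24774224]), 'tcp_rot': array([-1.79934292e+02, -1.17678844e-02,  1.66778585e+02]), 'contact_force': array([ 0.57266085,  0.3765682 , -0.09610333]), 'torque': array([-0.06069968, -0.03023834, -0.00319171]), 'finger_gap': 0.08517739714441705}
```

View pics/scene0.png

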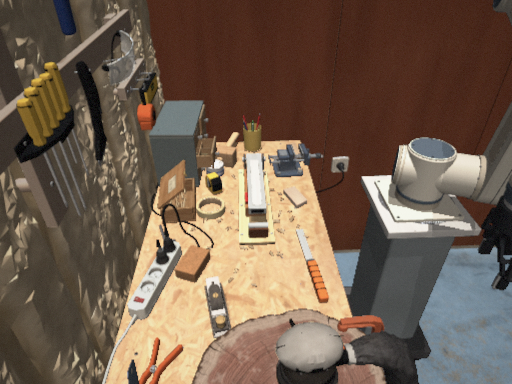

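View pics/top0.png

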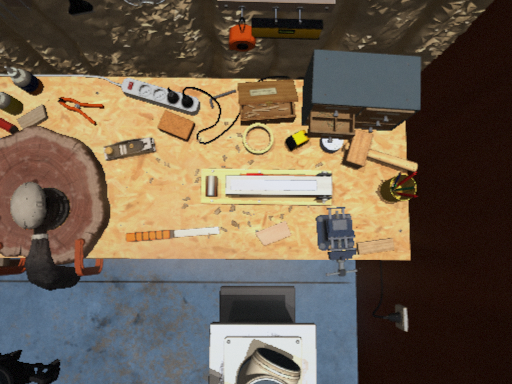

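```bash
cat > h.py <<'E'
from rig import bot,snapshot,get_calibration
import cv2,numpy as np
def ray(n,u,v):
    c=get_calibration(n);f=192/np.tan(np.radians(c['vfov']/2))
    R=np.array(c['R']);t=np.array(c['t'])
    d=R.T@np.array([(u-c['cx'])/f,(v-c['cy'])/f,1]);o=-R.T@t
    return o,d
def atz(n,u,v,z):
    o,d=ray(n,u,v);s=(z-o[2])/d[2];return o+s*d
def proj(n,X):
    c=get_calibration(n);f=192/np.tan(np.radians(c['vfov']/2))
    p=np.array(c['R'])@np.array(X,float)+np.array(c['t'])
    return np.array([c['cx']+f*p[0]/p[2],c['cy']+f*p[1]/p[2]])
def crop(n,u0,v0,u1,v1,s,out,im=None):
    if im is None: im=snapshot(n)
    c=cv2.resize(im[v0:v1,u0:u1],None,fx=s,fy=s,interpolation=cv2.INTER_CUBIC)
    for u in range((u0//10+1)*10,u1,10):
        x=int((u-u0+.5)*s);cv2.line(c,(x,0),(x,6 if u%50 else 14),(0,0,255),1)
        if u%20==0: cv2.putText(c,str(u),(x-10,24),0,.35,(0,0,255),1)
    for v in range((v0//10+1)*10,v1,10):
        y=int((v-v0+.5)*s);cv2.line(c,(0,y),(6,y),(0,0,255),1)
        if v%20==0: cv2.putText(c,str(v),(8,y+4),0,.35,(0,0,255),1)
    cv2.imwrite(out,c)
E
python3 - <<'E'
from h import *
im=cv2.imread("pics/top0.png")
crop("top",190,150,345,260,5,"pics/c1.png",im)
crop("top",115,210,235,260,6,"pics/c2.png",im)
im=cv2.imread("pics/scene0.png")
crop("scene",200,140,340,240,5,"pics/c3.png",im)
crop("scene",270,180,340,310,4.5,"pics/c4.png",im)
E
```

```text
(no output)
```

View pics/c1.png

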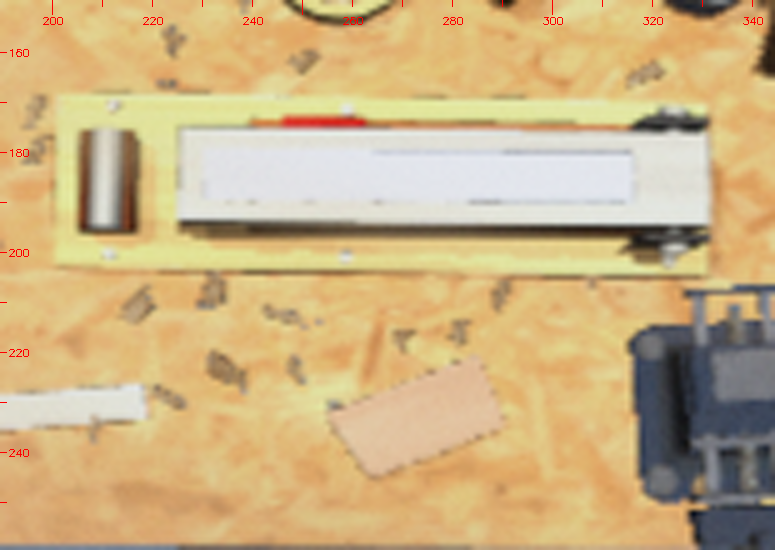

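View pics/c2.png

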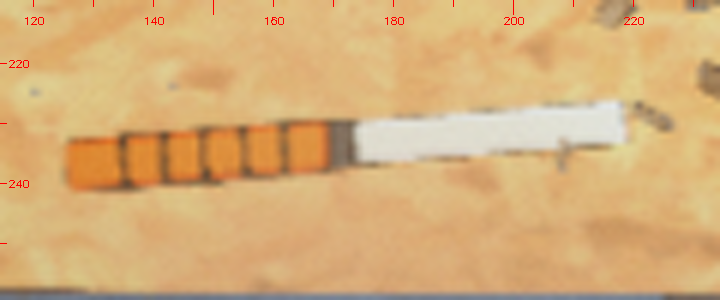

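View pics/c3.png

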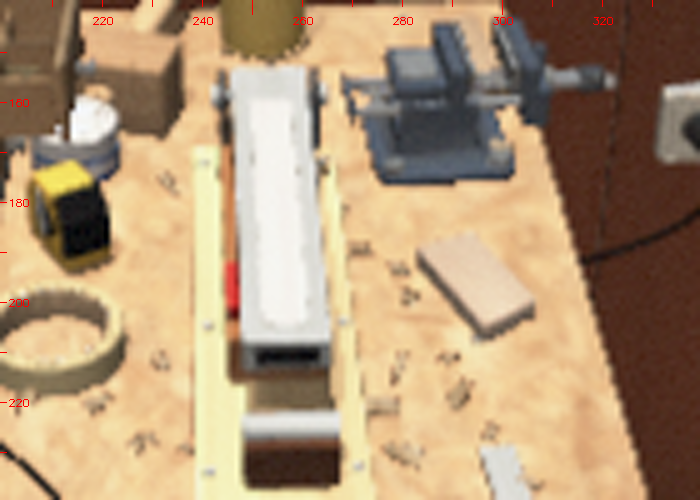

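View pics/c4.png

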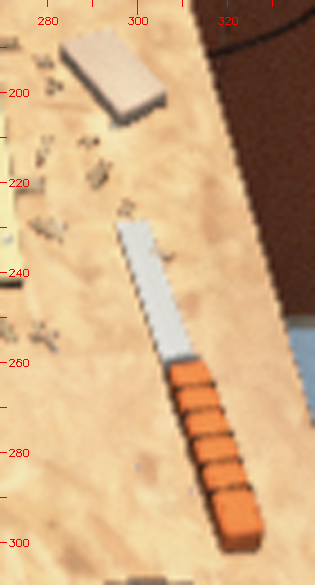

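```bash
python3 - <<'E'
from h import *
im=cv2.imread("pics/scene0.png")
crop("scene",234,195,282,245,12,"pics/c5.png",im)
im=cv2.imread("pics/top0.png")
crop("top",196,164,270,210,10,"pics/c6.png",im)
E
```

```text
(no output)
```

View pics/c5.png

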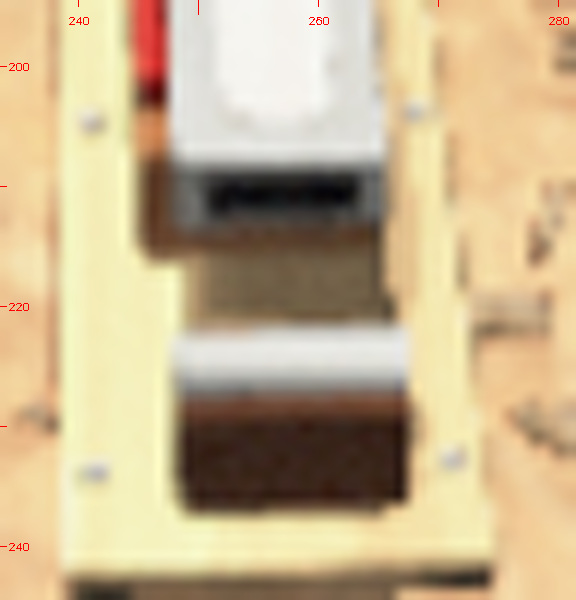

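View pics/c6.png

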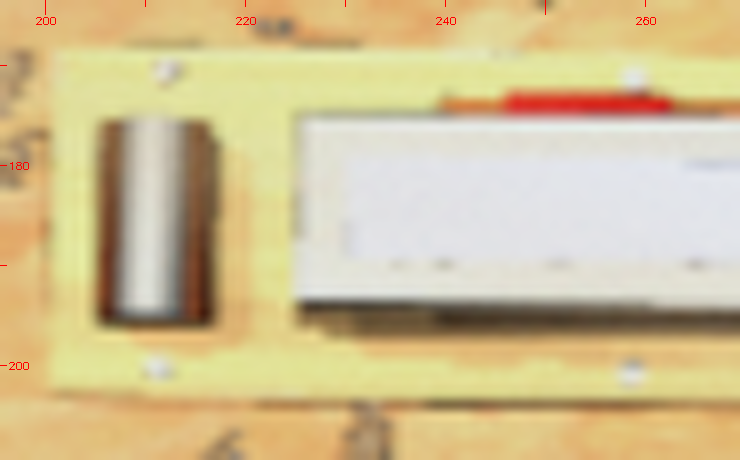

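```bash
cat > fit.py <<'E'
from h import *
from scipy.optimize import least_squares
P=[("top",(.028,.101,.0744),(225.2,175)),("top",(-.028,.101,.0744),(225,193.8)),
("scene",(.028,.101,.0744),(247.7,208)),("scene",(-.028,.101,.0744),(265.2,208)),
("scene",(.028,.100,.0494),(248,213.5)),("scene",(-.028,.100,.0494),(265.2,213)),
("top",(.03,.145,.047),(210.8,175.3)),("top",(-.03,.145,.047),(210.5,195.5)),
("scene",(.03,.145,.042),(248,224.7)),("scene",(-.03,.145,.042),(267.3,224.2)),
("top",(.038,.04,.055),(245.8,172.8)),("top",(.038,-.01,.055),(262.3,172.8)),
]
def T(p,X):
    c,s=np.cos(p[3]),np.sin(p[3]);return np.array([p[0]+c*X[0]-s*X[1],p[1]+s*X[0]+c*X[1],p[2]+X[2]])
def f(p): return np.concatenate([proj(n,T(p,X))-uv for n,X,uv in P])
r=least_squares(f,[.5,.1,.006,0],loss='soft_l1')
print(r.x,np.degrees(r.x[3]));print(f(r.x).reshape(-1,2).round(1))
# shim: top corners at z=.016
for n,c in (("top",[(285.2,221.2),(290.3,234.3),(264,244.8),(255.5,231.8)]),("scene",[(282.8,190.6),(293.5,186.5),(306,199.5),(296,203.5)])):
    q=np.array([atz(n,u,v,.016) for u,v in c]);print(n,"shim",q.round(4).tolist(),q.mean(0).round(4))
# bar
for n,pn,ph in (("top",(218.5,229.8),(126,236.8)),("scene",(299,228.3),(323,297.5))):
    a=atz(n,*pn,.007);b=atz(n,*ph,.022);print(n,"bar",a.round(4),b.round(4),np.linalg.norm(a-b),np.degrees(np.arctan2(*(b-a)[1::-1])))
E
python3 fit.py
```

```text
[ 0.56058241  0.01378572  0.00738652 -0.00696473] -0.39904979660544226
[[-0.1 -0.8]
 [-0.3 -0.5]
 [ 0.6 -0.2]
 [ 1.2 -0.7]
 [ 0.4  0.3]
 [ 1.1  0.3]
 [ 0.1 -0.6]
 [-0.1 -0.8]
 [ 0.2  0.5]
 [ 0.6  0.4]
 [ 0.4 -0.6]
 [ 0.7 -0.3]]
top shim [[0.456, -0.0667, 0.016], [0.4163, -0.0822, 0.016], [0.3842, -0.0022, 0.016], [0.4232, 0.0238, 0.016]] [ 0.4199 -0.0318  0.016 ]
scene shim [[0.4617, -0.0584, 0.016], [0.4205, -0.0813, 0.016], [0.3874, -0.0022, 0.016], [0.4248, 0.0181, 0.016]] [ 0.4236 -0.0309  0.016 ]
top bar [0.4286 0.1368 0.007 ] [0.4059 0.4121 0.022 ] 0.27663362514005074 94.71511890726389
scene bar [0.4302 0.1338 0.007 ] [0.4093 0.4151 0.022 ] 0.28246394058650176 94.24708776111636
```

```bash
cat >> h.py <<'E'
def to(x,y,z,psi=None):
    s=bot.state();p=s['tcp_pos'];r=s['tcp_rot'];a=np.radians(r[2])
    d=np.array([x,y,z])-p
    tx=np.array([np.cos(a),np.sin(a)]);ty=np.array([np.sin(a),-np.cos(a)])
    t=None if psi is None else (r[2]-psi+180)%360-180
    print("pos",p.round(4),"rot",r.round(2),"gap",round(s['finger_gap'],4),"F",s['contact_force'].round(1),"t",round(s['clock'],2))
    print("tool shift",(tx@d[:2]).round(4),(ty@d[:2]).round(4),round(-d[2],4),"turn",t)
E
python3 -c "
from h import *
print(bot.nose_length)"
python3 -m handwheel '{"offset":[[0,0,0],[0,0,0],[0,0,0],[0,0,0],[0,0,0],[0,0,0],[0,0,0],[0,0,0],[0,0,0]],"turn":[8,8,8,8,8,8,8,8,8.3],"jaw":[0.06,0.06,0.06,0.06,0.06,0.06,0.06,0.06,0.06]}'
python3 -c "
from h import *
to(.4135,.3399,.2,94.45)"
```

```text
0.017
clock: 1.0
tcp_pos: [0.1258, 0.5353, 0.2479]
tcp_rot: [-180.0, 0.0, 94.1]
contact_force: [0.4, 0.1, 0.8]
finger_gap: 0.0601
pos [0.1258 0.5353 0.2479] rot [-1.7998e+02  4.0000e-02  9.4140e+01] gap 0.0601 F [0.4 0.1 0.8] t 1.0
tool shift -0.2157 0.2729 0.0479 turn -0.3052822940945248
```

```bash

python3 -m handwheel '{"offset":[[-0.043,0,0],[-0.043,0,0],[-0.043,0,0],[-0.043,0,0],[-0.044,0.02,0],[0,0.045,0],[0,0.045,0],[0,0.045,0],[0,0.045,0],[0,0.045,0],[0,0.028,0]],"turn":[0,0,0,0,0,0,0,0,0,0,0],"jaw":[0.06,0.06,0.06,0.06,0.06,0.06,0.06,0.06,0.06,0.06,0.06]}'
python3 -c "
from h import *
to(.4135,.3399,.021,94.45)"
```

```text
clock: 2.1
tcp_pos: [0.4177, 0.341, 0.2474]
tcp_rot: [-180.0, 0.0, 94.4]
contact_force: [-0.2, 0.1, -1.1]
finger_gap: 0.0599
pos [0.4177 0.341  0.2474] rot [-1.7997e+02  3.0000e-02  9.4390e+01] gap 0.0599 F [-0.2  0.1 -1.1] t 2.1
tool shift -0.0008 -0.0043 0.2264 turn -0.05585016674109511
```

```bash

python3 -m handwheel '{"offset":[[0,0,0.045],[0,0,0.045],[0,0,0.045],[0,-0.002,0.03],[0,0,0]],"turn":[0,0,0,0,0],"jaw":[0.06,0.06,0.06,0.06,0.06]}'
python3 -c "
from h import *
to(.4135,.3399,.021,94.45)
crop('top',100,190,250,270,5,'pics/d1.png')
crop('scene',250,200,400,330,5,'pics/d2.png')"
```

```text
clock: 2.6
tcp_pos: [0.4104, 0.3398, 0.0794]
tcp_rot: [-179.6, 0.2, 94.5]
contact_force: [-0.1, -0.4, 0.3]
finger_gap: 0.0601
pos [0.4104 0.3398 0.0794] rot [-179.59    0.2    94.47] gap 0.0601 F [-0.1 -0.4  0.3] t 2.6
tool shift -0.0001 0.0031 0.0584 turn 0.021602163693927423
```

View pics/d1.png

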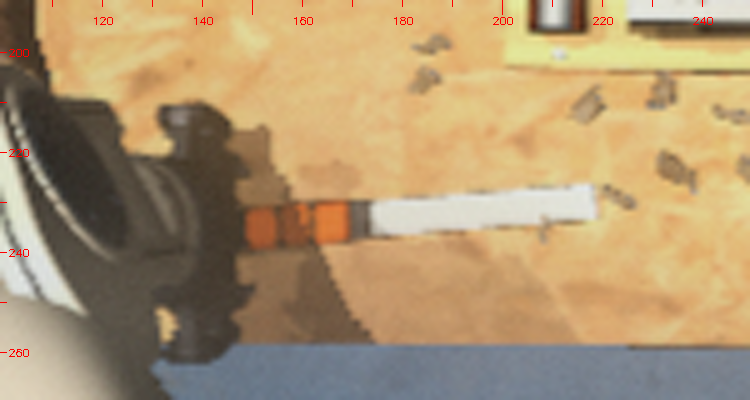

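View pics/d2.png

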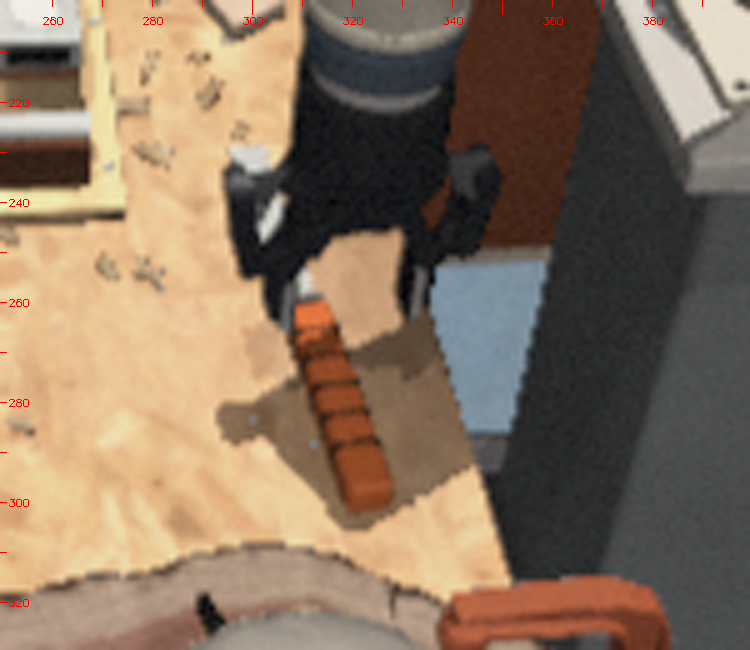

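```bash

python3 -m handwheel '{"offset":[[0,0.003,0.03],[0,0,0.02],[0,0,0.006],[0,0,0]],"turn":[0,0,0,0],"jaw":[0.06,0.06,0.06,0.06]}'
python3 -c "
from h import *
to(.4135,.3399,.021,94.45)"
```

```text
clock: 3.1
tcp_pos: [0.4164, 0.3418, 0.0283]
tcp_rot: [179.9, -0.0, 94.5]
contact_force: [-0.2, -0.0, -0.2]
finger_gap: 0.0597
pos [0.4164 0.3418 0.0283] rot [ 1.7995e+02 -2.0000e-02  9.4480e+01] gap 0.0597 F [-0.2 -0.  -0.2] t 3.1
tool shift -0.0017 -0.003 0.0073 turn 0.029120704181536894
```

```bash

python3 -m handwheel '{"offset":[[0,-0.003,0.005],[0,0,0.002],[0,0,0],[0,0,0],[0,0,0],[0,0,0],[0,0,0]],"turn":[0,0,0,0,0,0,0],"jaw":[0.06,0.06,0.02,0.02,0.015,0.015,0.015]}'
python3 -c "
from h import *
to(.4135,.3399,.021,94.45)"
```

```text
clock: 3.8
tcp_pos: [0.4131, 0.3414, 0.0209]
tcp_rot: [180.0, -0.0, 94.5]
contact_force: [-0.4, -0.6, 6.2]
finger_gap: 0.0246
pos [0.4131 0.3414 0.0209] rot [ 1.7995e+02 -2.0000e-02  9.4480e+01] gap 0.0246 F [-0.4 -0.6  6.2] t 3.8
tool shift -0.0015 0.0003 -0.0001 turn 0.028935083324199695
```

```bash

python3 -m handwheel '{"offset":[[0,0,-0.02],[0,0,-0.03],[0,0,-0.03],[0,0,-0.03],[0,0,-0.02],[0,0,0],[0,0,0]],"turn":[0,0,0,0,0,0,0],"jaw":[0.015,0.015,0.015,0.015,0.015,0.015,0.015]}'
python3 -c "
from h import *
to(.56,.33,.2,89.6)
crop('top',100,190,250,270,5,'pics/e1.png')
crop('scene',240,150,400,280,4.5,'pics/e2.png')"
```

```text
clock: 4.5
tcp_pos: [0.4126, 0.3411, 0.1495]
tcp_rot: [-180.0, 0.0, 94.5]
contact_force: [-0.6, -0.4, -3.1]
finger_gap: 0.0246
pos [0.4126 0.3411 0.1495] rot [-1.7998e+02  1.0000e-02  9.4470e+01] gap 0.0246 F [-0.6 -0.4 -3.1] t 4.5
tool shift -0.0226 0.1461 -0.0505 turn 4.874880273690735
```

View pics/e1.png

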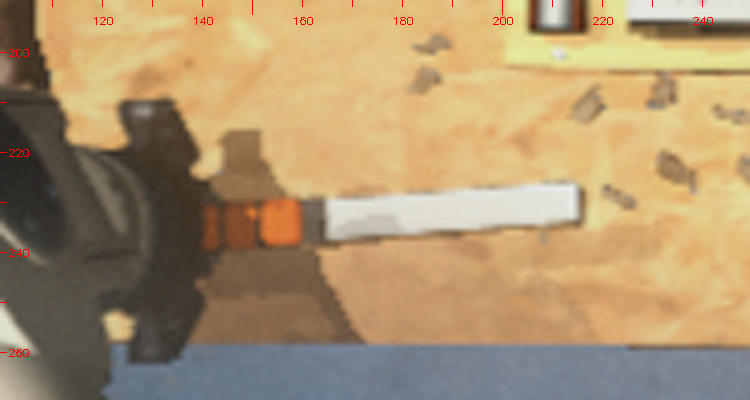

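View pics/e2.png

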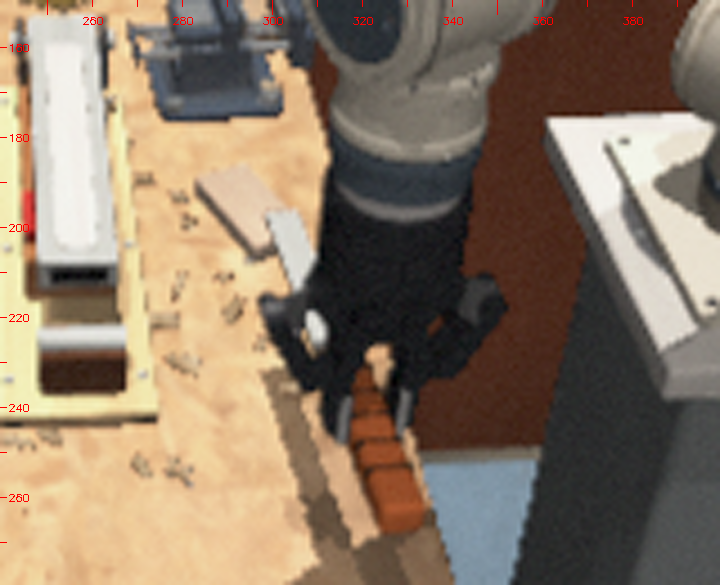

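```bash
cat >> h.py <<'E'
def tri(a,b):
    o1,d1=ray("top",*a);o2,d2=ray("scene",*b)
    A=np.stack([d1,-d2],1);s=np.linalg.lstsq(A,o2-o1,rcond=None)[0]
    p,q=o1+s[0]*d1,o2+s[1]*d2
    return ((p+q)/2).round(4),np.linalg.norm(p-q).round(4)
E
python3 -c "
from h import *
print(tri((215.5,230),(302,197)))
print(tri((161,234),(327,265)))
for th in (0,5,10,15):
  t=np.radians(th)
  n=np.array([.4126,.3411,.138])+.205*np.array([np.cos(t)*.0776,-np.cos(t)*.997,-np.sin(t)])
  print(th,proj('top',n).round(1),proj('scene',n).round(1))
"
```

```text
(array([0.4283, 0.1352, 0.1324]), np.float64(0.0024))
(array([0.3975, 0.3107, 0.031 ]), np.float64(0.0361))
0 [214.9 229.5] [302.6 195.8]
5 [215.1 229.6] [302.2 200.8]
10 [214.8 229.7] [302.  205.9]
15 [214.  229.8] [301.8 211.2]
```

```bash

python3 -m handwheel '{"offset":[[0,0,0],[0,0,0],[0,0,0],[0,0,0],[0,0,0],[0,0,0],[0,0,0],[0,0,0]],"turn":[-7,-7,-7,-7,-7,-7,-7,-6.5],"jaw":[0.015,0.015,0.015,0.015,0.015,0.015,0.015,0.015]}'
python3 -c "
from h import *
to(.324,.227,.059,150)"
```

```text
clock: 5.4
tcp_pos: [0.4123, 0.3409, 0.1486]
tcp_rot: [-179.9, -0.1, 150.3]
contact_force: [0.4, -0.2, -2.7]
finger_gap: 0.0245
pos [0.4123 0.3409 0.1486] rot [-1.7986e+02 -8.0000e-02  1.5026e+02] gap 0.0245 F [ 0.4 -0.2 -2.7] t 5.4
tool shift 0.0201 -0.1426 0.0896 turn 0.256806828010923
```

```bash

python3 -m handwheel '{"offset":[[0.005,-0.036,0],[0.005,-0.036,0],[0.005,-0.036,0],[0.005,-0.035,0],[0,0,0.03],[0,0,0.03],[0,0,0.029],[0,0,0],[0,0,0]],"turn":[0,0,0,0,0,0,0,0,0],"jaw":[0.015,0.015,0.015,0.015,0.015,0.015,0.015,0.015,0.015]}'
python3 -c "
from h import *
to(.376,.197,.059,150)
crop('top',150,150,300,270,5,'pics/f1.png')
crop('scene',220,170,340,260,5.5,'pics/f2.png')"
```

```text
clock: 6.3
tcp_pos: [0.3234, 0.2272, 0.061]
tcp_rot: [-179.9, -0.1, 150.0]
contact_force: [0.4, 0.1, -3.5]
finger_gap: 0.0247
pos [0.3234 0.2272 0.061 ] rot [-1.7988e+02 -9.0000e-02  1.4998e+02] gap 0.0247 F [ 0.4  0.1 -3.5] t 6.3
tool shift -0.0606 0.0002 0.002 turn -0.02333614191553579
```

View pics/f1.png

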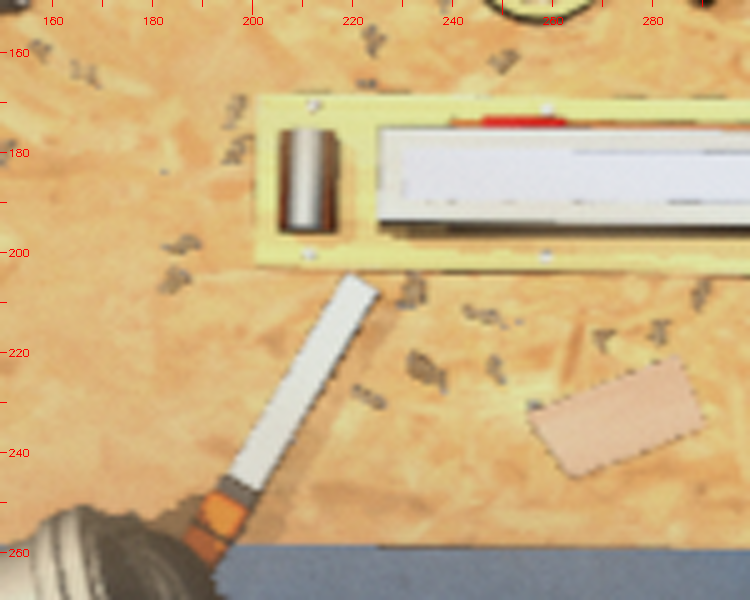

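View pics/f2.png

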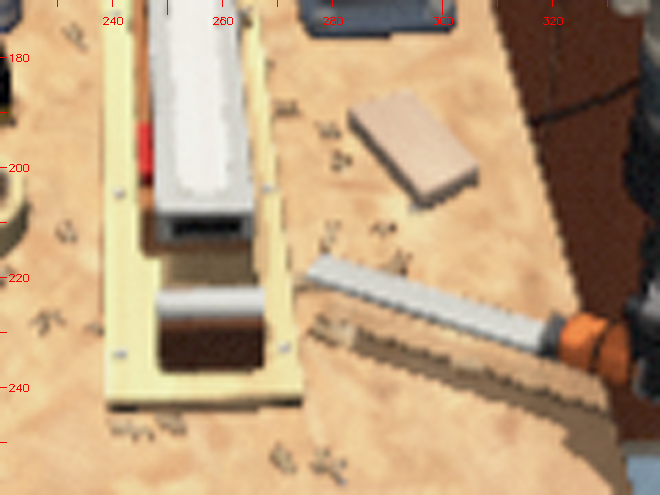

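```bash

python3 -m handwheel '{"offset":[[-0.02,0,0.002],[-0.02,0,0],[-0.02,0,0],[0,0,0],[0,0,0]],"turn":[0,0,0,0,0],"jaw":[0.015,0.015,0.015,0.015,0.015]}'
python3 -c "
from h import *
to(.376,.197,.059,150)
crop('top',190,150,300,250,6,'pics/g1.png')
crop('scene',230,190,320,250,7.5,'pics/g2.png')"
```

```text
clock: 6.9
tcp_pos: [0.3764, 0.1974, 0.0601]
tcp_rot: [179.9, 0.0, 149.9]
contact_force: [-0.4, -0.4, -3.1]
finger_gap: 0.0249
pos [0.3764 0.1974 0.0601] rot [1.7995e+02 4.0000e-02 1.4993e+02] gap 0.0249 F [-0.4 -0.4 -3.1] t 6.9
tool shift 0.0001 -0.0006 0.0011 turn -0.07282722446657885
```

View pics/g1.png

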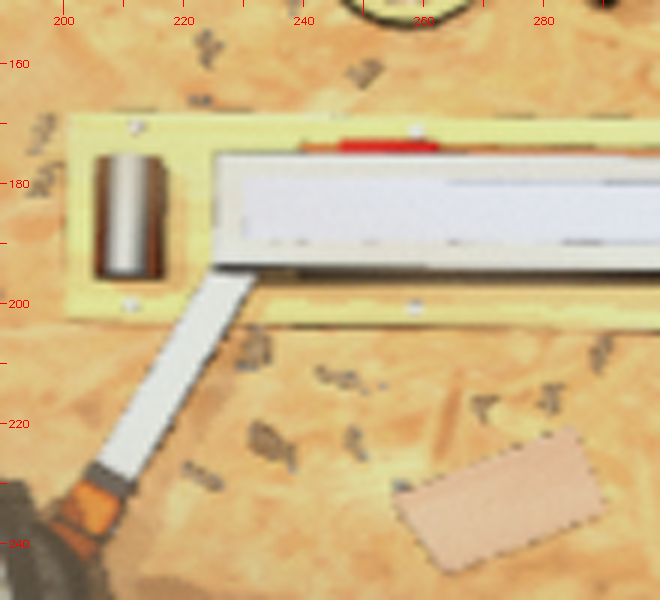

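View pics/g2.png

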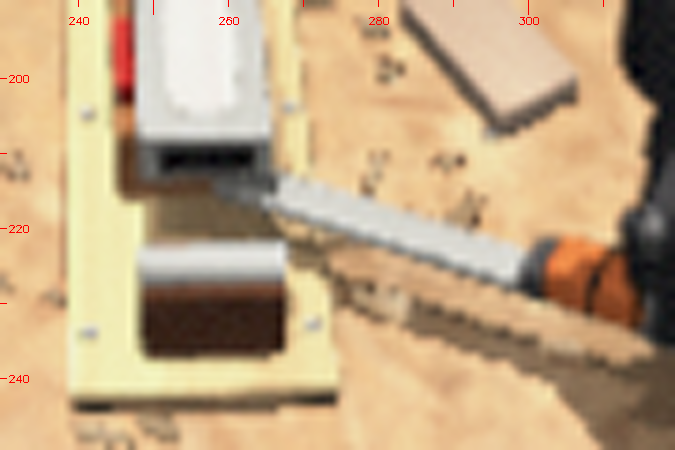

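```bash

python3 -m handwheel '{"offset":[[0,0,-0.01],[0,0,-0.008],[0,0,0]],"turn":[0,0,0],"jaw":[0.015,0.015,0.015]}'
python3 -m handwheel '{"offset":[[0,0,-0.006],[0,0,-0.006],[0,0,0]],"turn":[0,0,0],"jaw":[0.015,0.015,0.015]}'
```

```text
clock: 7.3
tcp_pos: [0.376, 0.1979, 0.0786]
tcp_rot: [179.9, 0.0, 150.0]
contact_force: [-0.8, 0.3, -4.8]
finger_gap: 0.0241
clock: 7.6
tcp_pos: [0.3759, 0.1975, 0.0899]
tcp_rot: [180.0, 0.0, 150.0]
contact_force: [-0.5, -0.1, -5.2]
finger_gap: 0.0248
```

```bash

python3 -m handwheel '{"offset":[[0,0,-0.008],[0,0,-0.008],[0,0,-0.008],[0,0,-0.008],[0,0,0]],"turn":[0,0,0,0,0],"jaw":[0.015,0.015,0.015,0.015,0.015]}'
python3 -c "
from h import *
to(.376,.197,.059,150)
crop('top',190,150,300,250,6,'pics/g3.png')
crop('scene',230,180,330,250,7,'pics/g4.png')"
```

```text
clock: 8.1
tcp_pos: [0.3763, 0.1976, 0.1224]
tcp_rot: [179.9, 0.1, 150.0]
contact_force: [-0.7, 0.9, -3.8]
finger_gap: 0.0249
pos [0.3763 0.1976 0.1224] rot [1.7993e+02 5.0000e-02 1.4998e+02] gap 0.0249 F [-0.7  0.9 -3.8] t 8.1
tool shift -0.0 -0.0007 0.0634 turn -0.02338615422473822
```

View pics/g3.png

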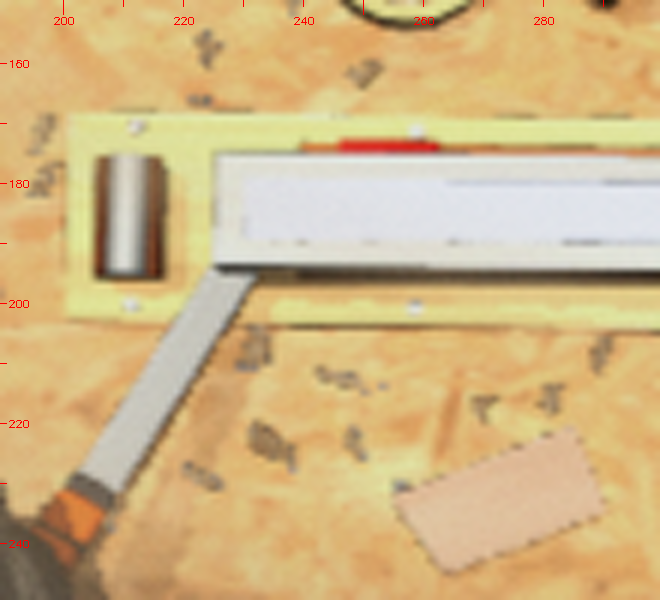

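View pics/g4.png

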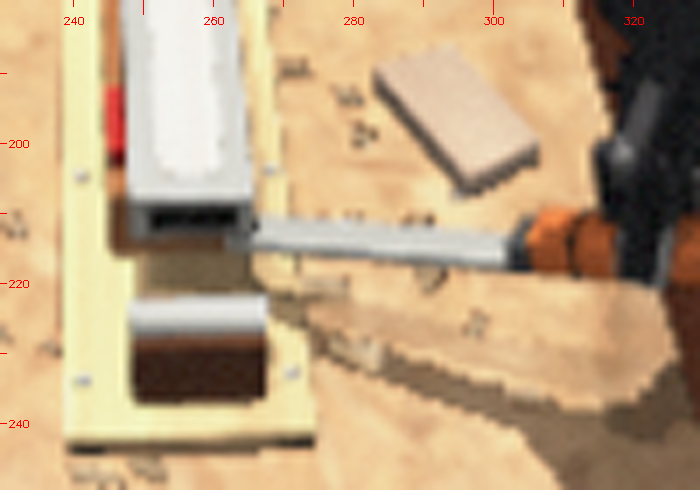

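```bash

python3 -m handwheel '{"offset":[[0,0,-0.008],[0,0,-0.008],[0,0,-0.005],[0,0,0],[0.02,0,0],[0.03,0,0],[0.03,0,0],[0,0,-0.02],[0,0,-0.02],[0,0,0]],"turn":[0,0,0,0,0,0,0,0,0,0],"jaw":[0.015,0.015,0.015,0.015,0.015,0.015,0.015,0.015,0.015,0.015]}'
python3 -c "
from h import *
to(.5604,.332,.18,89.6)"
```

```text
clock: 9.2
tcp_pos: [0.3079, 0.2382, 0.1844]
tcp_rot: [179.8, 0.2, 150.0]
contact_force: [0.5, -0.2, -3.0]
finger_gap: 0.0246
pos [0.3079 0.2382 0.1844] rot [179.77   0.18 150.02] gap 0.0246 F [ 0.5 -0.2 -3. ] t 9.2
tool shift -0.1718 0.2074 0.0044 turn 60.41506893616989
```

```bash

python3 -m handwheel '{"offset":[[0,0,0],[0,0,0],[0,0,0],[0,0,0],[0,0,0],[0,0,0],[0,0,0],[0,0,0]],"turn":[7.5,7.5,7.5,7.5,7.5,7.5,7.5,7.9],"jaw":[0.015,0.015,0.015,0.015,0.015,0.015,0.015,0.015]}'
python3 -m handwheel '{"offset":[[0.033,0,0],[0.033,0,0],[0.033,0.03,0],[0,0.04,0],[0,0.04,0],[0,0.04,0],[0,0.04,0],[0,0.04,0],[0,0.02,0],[0,0,0],[0,0,0]],"turn":[0,0,0,0,0,0,0,0,0,0,0],"jaw":[0.015,0.015,0.015,0.015,0.015,0.015,0.015,0.015,0.015,0.015,0.015]}'
python3 -c "
from h import *
to(.5604,.332,.18,89.6)
crop('top',120,150,260,230,5.5,'pics/i1.png')
crop('scene',210,150,330,260,5.5,'pics/i2.png')"
```

```text
clock: 10.0
tcp_pos: [0.3068, 0.2372, 0.1814]
tcp_rot: [-180.0, 0.0, 89.2]
contact_force: [0.4, 0.2, -2.4]
finger_gap: 0.0246
clock: 11.1
tcp_pos: [0.5575, 0.3341, 0.1805]
tcp_rot: [-179.9, 0.0, 89.5]
contact_force: [-0.3, -0.4, -2.7]
finger_gap: 0.0245
pos [0.5575 0.3341 0.1805] rot [-1.7989e+02  5.0000e-02  8.9530e+01] gap 0.0245 F [-0.3 -0.4 -2.7] t 11.1
tool shift -0.0021 0.0029 0.0005 turn -0.07487063412895623
```

View pics/i1.png

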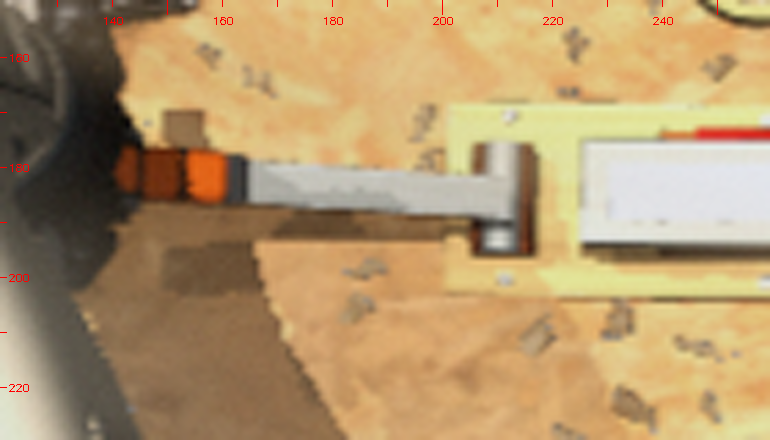

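View pics/i2.png

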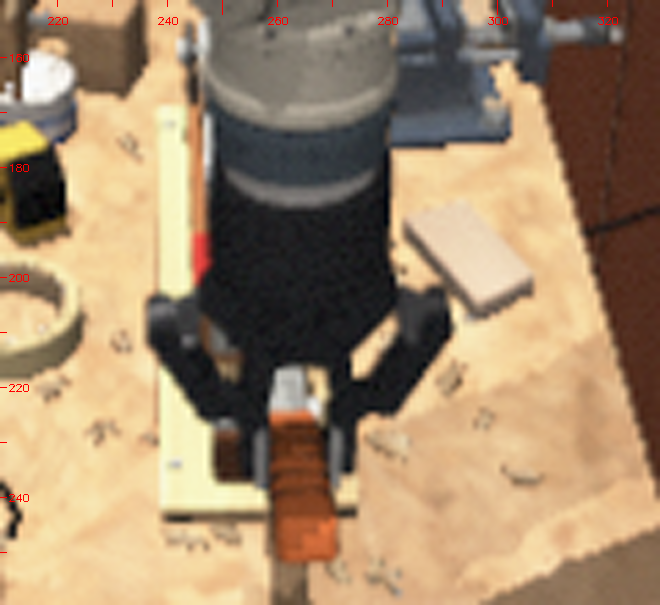

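```bash
python3 -c "
from h import *
a=np.radians(89.5)
for th in (12,15,18,20,22,24):
  t=np.radians(th); T=np.array([.5575,.3341,.1815])
  d=np.array([np.cos(a)*np.cos(t),np.sin(a)*np.cos(t),np.sin(t)]);up=np.array([0,-np.sin(t),np.cos(t)])
  piv=T+[0,0,-.006]; ax=piv-up*.005; und=ax-up*.011
  n=und-d*.2055+up*.0035; top=und-d*.2055+up*.007
  he=und+d*.075; he2=he+up*.022
  print(th,n.round(4),'top nose topedge',proj('top',top).round(1),'low',proj('top',und-d*.2055).round(1),'scene he top',proj('scene',he2).round(1),'he bot',proj('scene',he).round(1))
"
```

```text
12 [0.5557 0.1357 0.1205] top nose topedge [216.8 183.8] low [216.4 184.1] scene he top [265.2 248. ] he bot [265.3 256.1]
15 [0.5558 0.1388 0.1102] top nose topedge [216.  184.2] low [215.6 184.5] scene he top [265.2 246.5] he bot [265.3 254.9]
18 [0.5558 0.1425 0.1001] top nose topedge [215.1 184.6] low [214.5 184.9] scene he top [265.2 244.9] he bot [265.3 253.5]
20 [0.5558 0.1453 0.0935] top nose topedge [214.3 184.9] low [213.7 185.2] scene he top [265.2 243.8] he bot [265.3 252.6]
22 [0.5558 0.1483 0.0869] top nose topedge [213.6 185.2] low [212.8 185.4] scene he top [265.2 242.7] he bot [265.3 251.7]
24 [0.5559 0.1515 0.0805] top nose topedge [212.7 185.4] low [211.9 185.7] scene he top [265.1 241.6] he bot [265.3 250.7]
```

```bash

python3 -m handwheel '{"offset":[[0,0.004,0.012],[0,0,0.012],[0,0,0.0045],[0,0,0],[0,0,0]],"turn":[0,0,0,0,0],"jaw":[0.015,0.015,0.015,0.015,0.015]}'
python3 -c "
from h import *
to(.5615,.276,.1297,89.6)
crop('top',120,150,260,230,5.5,'pics/j1.png')"
```

```text
clock: 11.7
tcp_pos: [0.5613, 0.3346, 0.1538]
tcp_rot: [-180.0, 0.0, 89.6]
contact_force: [0.4, -0.1, -2.7]
finger_gap: 0.0249
pos [0.5613 0.3346 0.1538] rot [-179.99    0.     89.58] gap 0.0249 F [ 0.4 -0.1 -2.7] t 11.7
tool shift -0.0586 0.0007 0.0241 turn -0.015344774008440254
```

View pics/j1.png

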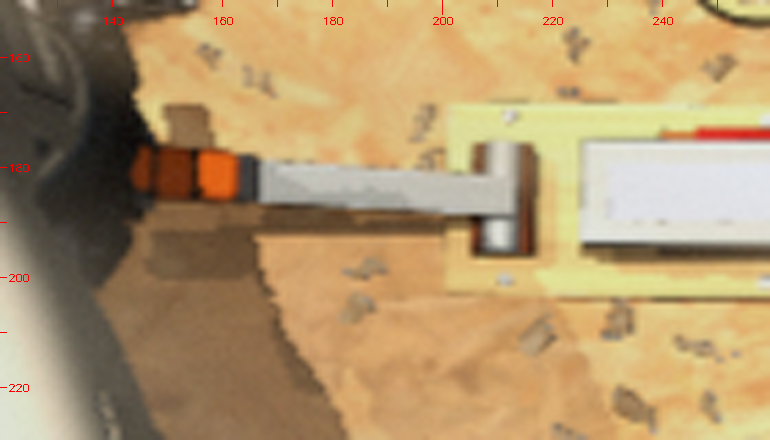

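```bash

python3 -m handwheel '{"offset":[[-0.01,0,0.004],[-0.01,0,0.004],[-0.01,0,0.004],[0,0,0]],"turn":[0,0,0,0],"jaw":[0.015,0.015,0.015,0.015]}'
python3 -c "
from h import *
to(.5615,.276,.1297,89.6)
crop('top',150,150,260,230,6.5,'pics/j2.png')"
```

```text
clock: 12.15
tcp_pos: [0.561, 0.3026, 0.1412]
tcp_rot: [-179.9, 0.0, 89.5]
contact_force: [-0.2, 0.4, -2.7]
finger_gap: 0.0246
pos [0.561  0.3026 0.1412] rot [-1.7994e+02  5.0000e-02  8.9480e+01] gap 0.0246 F [-0.2  0.4 -2.7] t 12.15
tool shift -0.0266 0.0008 0.0115 turn -0.12218170242033466
```

View pics/j2.png

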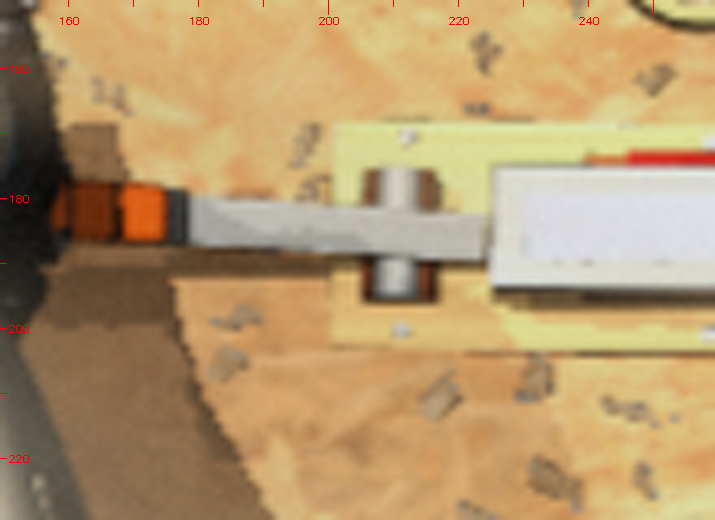

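```bash

python3 -m handwheel '{"offset":[[-0.008,0,0.003],[0,0,0]],"turn":[0,0],"jaw":[0.015,0.015]}'
python3 -m handwheel '{"offset":[[-0.01,0,0.004],[-0.01,0,0.004],[0,0,0]],"turn":[0,0,0],"jaw":[0.015,0.015,0.015]}'
python3 -c "
from h import *
to(.5615,.276,.1297,89.6)
crop('top',150,150,260,230,6.5,'pics/j3.png')
crop('scene',210,150,330,260,5.5,'pics/j4.png')"
```

```text
clock: 12.4
tcp_pos: [0.561, 0.2958, 0.1385]
tcp_rot: [-180.0, 0.0, 89.6]
contact_force: [0.5, 0.7, -3.1]
finger_gap: 0.0246
clock: 12.7
tcp_pos: [0.5606, 0.2751, 0.13]
tcp_rot: [-179.9, 0.0, 89.5]
contact_force: [-0.2, 0.2, -3.4]
finger_gap: 0.0244
pos [0.5606 0.2751 0.13  ] rot [-1.7993e+02  5.0000e-02  8.9510e+01] gap 0.0244 F [-0.2  0.2 -3.4] t 12.7
tool shift 0.0009 0.0009 0.0003 turn -0.08575173742141828
```

View pics/j3.png

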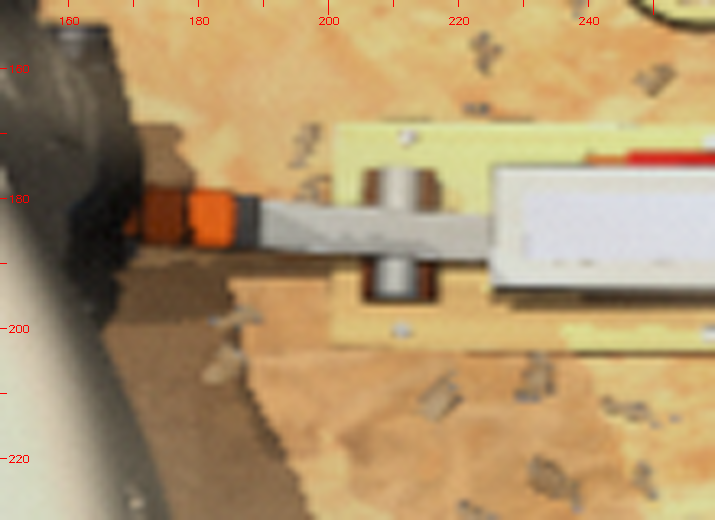

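View pics/j4.png

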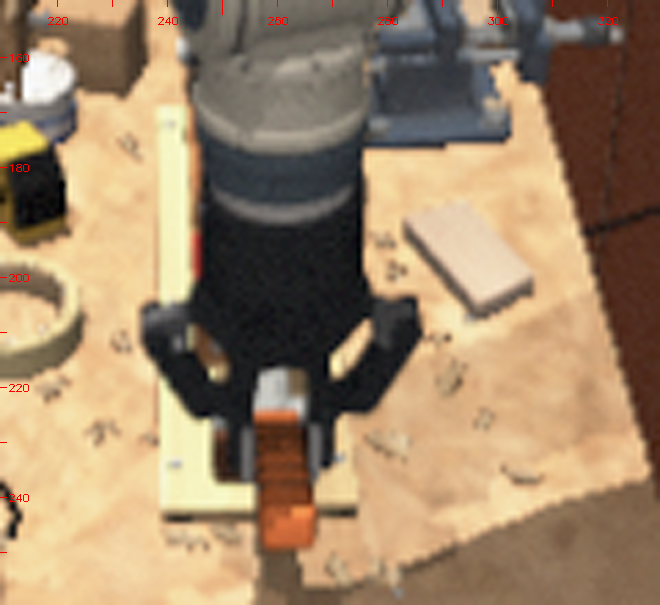

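```bash

python3 -m handwheel '{"offset":[[0.002,0,0.007],[0.002,0,0.007],[0.001,0,0.007],[0,0,0]],"turn":[0,0,0,0],"jaw":[0.015,0.015,0.015,0.015]}'
python3 -m handwheel '{"offset":[[0.002,0,0.006],[0.001,0,0.006],[0,0,0]],"turn":[0,0,0],"jaw":[0.015,0.015,0.015]}'
```

```text
clock: 13.2
tcp_pos: [0.5608, 0.2819, 0.1088]
tcp_rot: [-180.0, 0.0, 89.6]
contact_force: [1.4, 1.2, 1.6]
finger_gap: 0.0246
clock: 13.5
tcp_pos: [0.5615, 0.2858, 0.0984]
tcp_rot: [179.9, -0.1, 89.6]
contact_force: [-0.6, 5.3, 9.1]
finger_gap: 0.0248
```

```bash

python3 -m handwheel '{"offset":[[0.001,0,0.006],[0,0,0.006],[0,0,0]],"turn":[0,0,0],"jaw":[0.015,0.015,0.015]}'
python3 -c "
from h import *
to(.5615,.276,.06,89.6)
crop('top',150,150,260,230,6.5,'pics/k1.png')"
```

```text
clock: 13.8
tcp_pos: [0.5616, 0.2883, 0.0869]
tcp_rot: [179.9, -0.3, 89.7]
contact_force: [-1.6, 12.2, 9.9]
finger_gap: 0.0242
pos [0.5616 0.2883 0.0869] rot [179.86  -0.33  89.67] gap 0.0242 F [-1.6 12.2  9.9] t 13.8
tool shift -0.0123 -0.0 0.0269 turn 0.06569769923666513
```

View pics/k1.png

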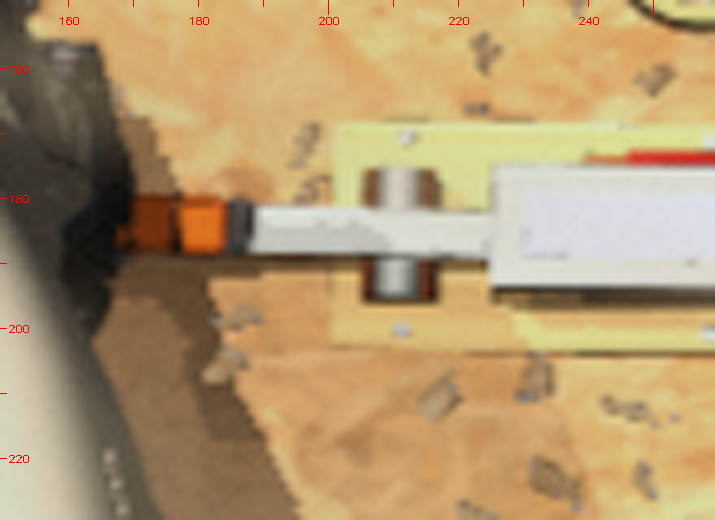

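```bash

python3 -m handwheel '{"offset":[[0.005,0,0],[0,0,0]],"turn":[0,0],"jaw":[0.015,0.015]}'
python3 -m handwheel '{"offset":[[0.001,0,0.005],[0,0,0.005],[0,0,0]],"turn":[0,0,0],"jaw":[0.015,0.015,0.015]}'
```

```text
clock: 14.05
tcp_pos: [0.5615, 0.2888, 0.0861]
tcp_rot: [179.9, 0.3, 89.5]
contact_force: [0.7, -11.3, 7.6]
finger_gap: 0.0247
clock: 14.35
tcp_pos: [0.5616, 0.2911, 0.0765]
tcp_rot: [179.9, 0.0, 89.5]
contact_force: [-0.8, -2.9, 10.5]
finger_gap: 0.0245
```

```bash

python3 -m handwheel '{"offset":[[0,0,0.005],[0,0,0.005],[0,0,0]],"turn":[0,0,0],"jaw":[0.015,0.015,0.015]}'
python3 -c "
from h import *
to(.5615,.276,.06,89.6)
crop('top',150,150,280,230,6,'pics/k2.png')
crop('scene',210,150,330,260,5.5,'pics/k3.png')"
```

```text
clock: 14.65
tcp_pos: [0.562, 0.2924, 0.0673]
tcp_rot: [179.8, -0.1, 89.6]
contact_force: [-1.9, 3.4, 13.1]
finger_gap: 0.0246
pos [0.562  0.2924 0.0673] rot [ 1.7982e+02 -1.2000e-01  8.9580e+01] gap 0.0246 F [-1.9  3.4 13.1] t 14.65
tool shift -0.0164 -0.0004 0.0073 turn -0.015001862713290848
```

View pics/k2.png

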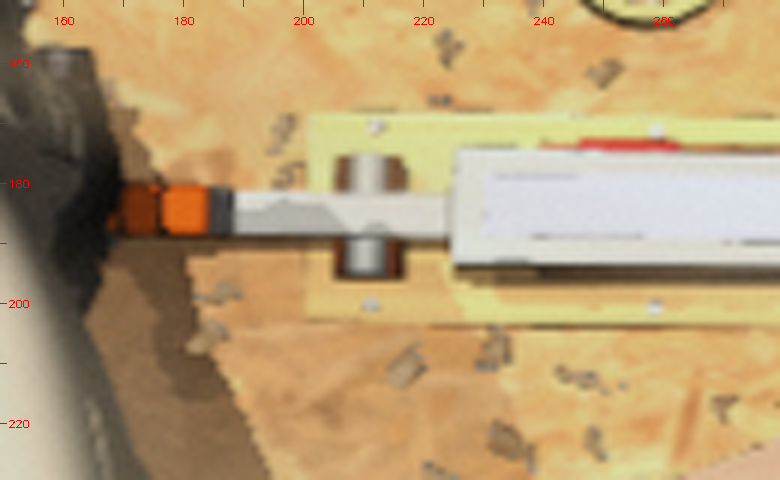

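View pics/k3.png

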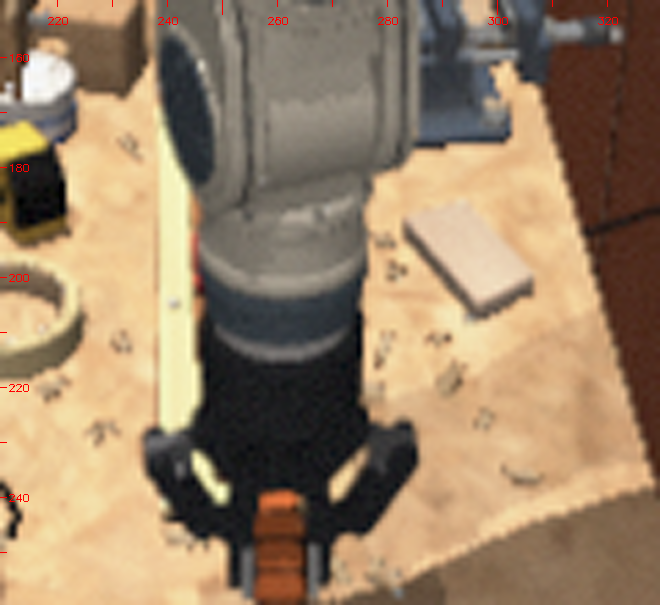

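```bash

python3 -m handwheel '{"offset":[[0,0,0.005],[0,0,0.004],[0,0,0.003],[0,0,0],[0,0,0],[0,0,0]],"turn":[0,0,0,0,0,0],"jaw":[0.015,0.015,0.015,0.015,0.015,0.015]}'
python3 -c "
from h import *
to(.5615,.276,.06,89.6)
crop('top',190,160,350,210,4.8,'pics/k4.png')"
```

```text
clock: 15.35
tcp_pos: [0.5622, 0.2932, 0.0558]
tcp_rot: [179.8, -0.2, 89.6]
contact_force: [-1.1, 6.0, 15.2]
finger_gap: 0.0249
pos [0.5622 0.2932 0.0558] rot [179.78  -0.2   89.6 ] gap 0.0249 F [-1.1  6.  15.2] t 15.35
tool shift -0.0172 -0.0006 -0.0042 turn -0.0023917043673691296
```

View pics/k4.png

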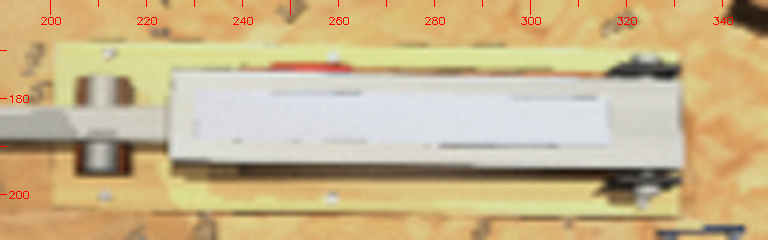

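```bash
python3 -c "
from h import *
im=snapshot('top');crop('top',215,165,245,200,20,'pics/k5.png',im)
for ph in (0,.05,.06,.07,.08,.09,.1):
  z=.0074+.061+.025+.29*(ph-.04)
  print(ph,[proj('top',(.5610+x,.1138+(.025*(.04-ph)),z)).round(2) for x in (.028,-.028)])
"
```

```text
0 [array([225.07, 174.33]), array([224.77, 193.44])]
0.05 [array([225.21, 173.57]), array([224.9 , 192.93])]
0.06 [array([225.23, 173.42]), array([224.93, 192.83])]
0.07 [array([225.26, 173.27]), array([224.96, 192.72])]
0.08 [array([225.29, 173.11]), array([224.98, 192.62])]
0.09 [array([225.31, 172.96]), array([225.01, 192.51])]
0.1 [array([225.34, 172.8 ]), array([225.04, 192.41])]
```

View pics/k5.png

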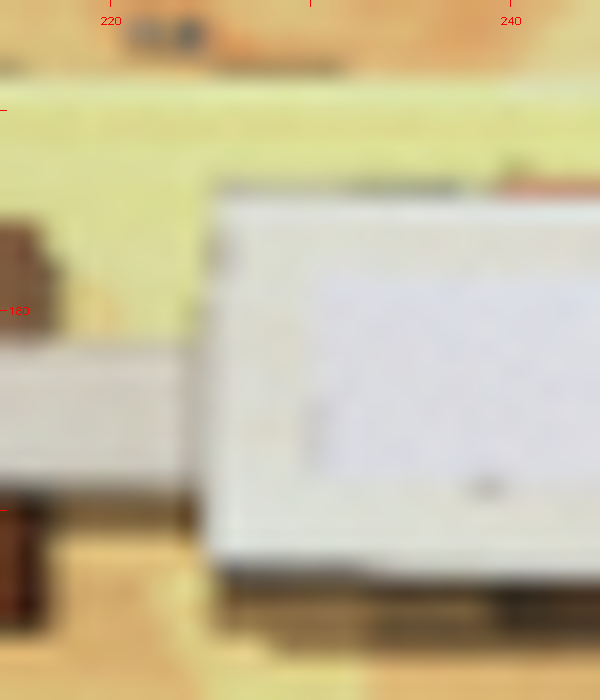

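```bash
cat >> h.py <<'E'
def edge(im,v0,v1,u0=228,u1=236):
    g=cv2.cvtColor(im,cv2.COLOR_BGR2GRAY).astype(float)
    b=im[:,:,0].astype(float)[v0:v1,u0:u1].mean(1);d=np.abs(np.diff(b));k=np.arange(v0,v1-1)+.5
    d[d<.25*d.max()]=0
    return (d*k).sum()/d.sum()
E
python3 -c "
from h import *
a=cv2.imread('pics/top0.png');b=snapshot('top')
for u in ((226,232),(232,238)):
  print([round(edge(i,170,179,*u),2) for i in (a,b)])
print([a[168:180,230,0],b[168:180,230,0]])
"
```

```text
[np.float64(175.5), np.float64(174.29)]
[np.float64(175.5), np.float64(174.5)]
[array([108, 172, 157, 150, 155, 158, 148, 153, 216, 211, 213, 217],
      dtype=uint8), array([105, 164, 152, 146, 151, 153, 165, 213, 209, 207, 210, 214],
      dtype=uint8)]
```

```bash

python3 -m handwheel '{"offset":[[0,0,0.004],[0,0,0.002],[0,0,0],[0,0,0],[0,0,0]],"turn":[0,0,0,0,0],"jaw":[0.015,0.015,0.015,0.015,0.015]}'
python3 -c "
from h import *
to(.5615,.276,.06,89.6)
a=cv2.imread('pics/top0.png');b=snapshot('top')
for u in ((226,232),(232,238)):
  print([round(edge(i,170,179,*u),2) for i in (a,b)])
"
python3 -m handwheel '{"offset":[[0.006,0,0.001],[0.01,0,0.001],[0.015,0,0.001],[0.02,0,0],[0.02,0,0],[0,0,0]],"turn":[0,0,0,0,0,0],"jaw":[0.015,0.015,0.015,0.015,0.015,0.015]}'
python3 -c "
from h import *
to(.5615,.276,.06,89.6)
crop('top',150,150,280,230,6,'pics/l1.png')"
```

```text
clock: 16.0
tcp_pos: [0.5623, 0.2932, 0.05]
tcp_rot: [179.8, -0.2, 89.6]
contact_force: [-1.0, 6.0, 16.6]
finger_gap: 0.0247
pos [0.5623 0.2932 0.05  ] rot [179.76  -0.2   89.6 ] gap 0.0247 F [-1.   6.  16.6] t 16.0
tool shift -0.0172 -0.0007 -0.01 turn -0.003262555487594909
[np.float64(175.5), np.float64(173.13)]
[np.float64(175.5), np.float64(174.23)]
clock: 16.65
tcp_pos: [0.5608, 0.3662, 0.0438]
tcp_rot: [-179.9, -0.1, 89.7]
contact_force: [0.6, 0.4, -2.4]
finger_gap: 0.0246
pos [0.5608 0.3662 0.0438] rot [-1.7994e+02 -7.0000e-02  8.9750e+01] gap 0.0246 F [ 0.6  0.4 -2.4] t 16.65
tool shift -0.0902 0.0011 -0.0162 turn 0.1476558588728949
```

View pics/l1.png

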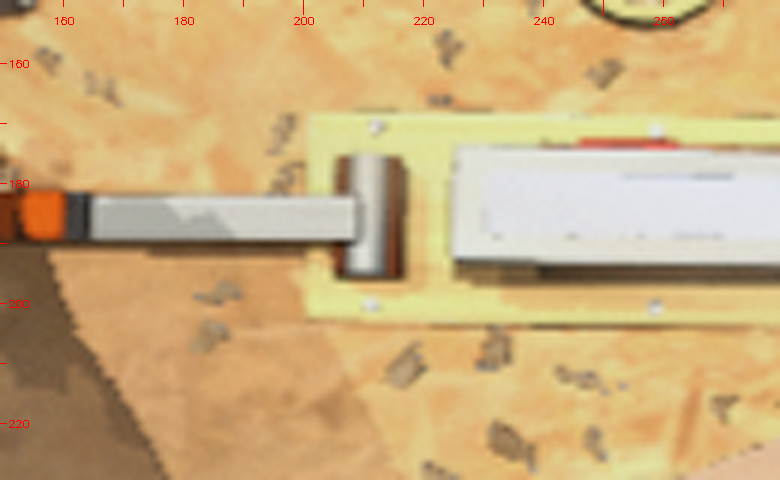

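```bash

python3 -m handwheel '{"offset":[[0,0,-0.03],[0,0,-0.03],[-0.005,-0.03,-0.01],[-0.006,-0.04,0],[-0.006,-0.04,0],[-0.006,-0.034,0],[-0.004,0,0.02],[0,0,0.03],[0,0,0.02],[0,0,0]],"turn":[0,0,0,0,0,0,0,0,0,0],"jaw":[0.015,0.015,0.015,0.015,0.015,0.015,0.015,0.015,0.015,0.015]}'
python3 -c "
from h import *
to(.415,.338,.021,89.6)
crop('scene',210,150,350,260,5.5,'pics/m1.png')"
```

```text
clock: 17.7
tcp_pos: [0.4156, 0.3359, 0.0423]
tcp_rot: [-179.7, 0.1, 89.6]
contact_force: [-0.5, 0.2, -2.8]
finger_gap: 0.0248
pos [0.4156 0.3359 0.0423] rot [-1.7975e+02  1.3000e-01  8.9580e+01] gap 0.0248 F [-0.5  0.2 -2.8] t 17.7
tool shift 0.0021 -0.0007 0.0213 turn -0.016149220756602745
```

View pics/m1.png

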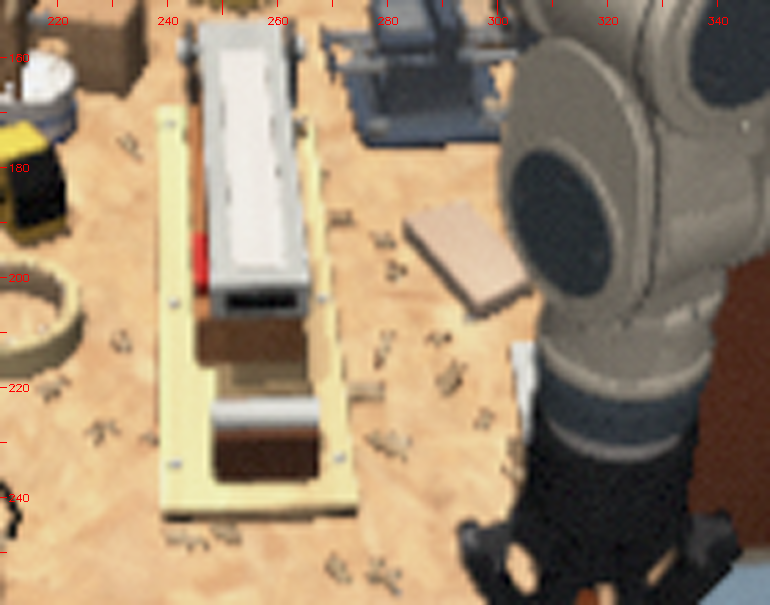

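```bash
python3 -c "
from h import *
for ph in (0,.05,.06,.07,.08,.09,.1):
  z=.0074+.061+.025+.29*(ph-.04)
  print(ph,[proj('scene',(.5610+x,.1138+(.025*(.04-ph)),z)).round(2) for x in (.028,-.028)])
"
python3 -m handwheel '{"offset":[[0,0,0.006],[0,0,0.006],[0,0,0.005],[0,0,0],[0,0,0]],"turn":[0,0,0,0,0],"jaw":[0.015,0.015,0.015,0.015,0.015]}'
```

```text
0 [array([248.39, 207.83]), array([266.53, 207.22])]
0.05 [array([248.3 , 203.88]), array([266.56, 203.27])]
0.06 [array([248.28, 203.08]), array([266.57, 202.47])]
0.07 [array([248.26, 202.28]), array([266.57, 201.67])]
0.08 [array([248.24, 201.48]), array([266.58, 200.87])]
0.09 [array([248.22, 200.68]), array([266.58, 200.07])]
0.1 [array([248.21, 199.87]), array([266.59, 199.27])]
clock: 18.25
tcp_pos: [0.4181, 0.3368, 0.0283]
tcp_rot: [179.9, -0.0, 89.6]
contact_force: [2.7, -1.2, 0.5]
finger_gap: 0.0244
```

```bash

python3 -m handwheel '{"offset":[[0,0,0.004],[0,0,0.003],[0,0,0.001],[0,0,0]],"turn":[0,0,0,0],"jaw":[0.015,0.015,0.015,0.015]}'
python3 -c "
from h import *
to(.415,.338,.021,89.6)
crop('top',110,200,250,260,5.5,'pics/m2.png')"
```

```text
clock: 18.65
tcp_pos: [0.4174, 0.3364, 0.0198]
tcp_rot: [180.0, 0.0, 89.6]
contact_force: [0.1, -3.3, 4.2]
finger_gap: 0.0249
pos [0.4174 0.3364 0.0198] rot [1.800e+02 2.000e-02 8.957e+01] gap 0.0249 F [ 0.1 -3.3  4.2] t 18.65
tool shift 0.0016 -0.0024 -0.0012 turn -0.03282916707809136
```

View pics/m2.png

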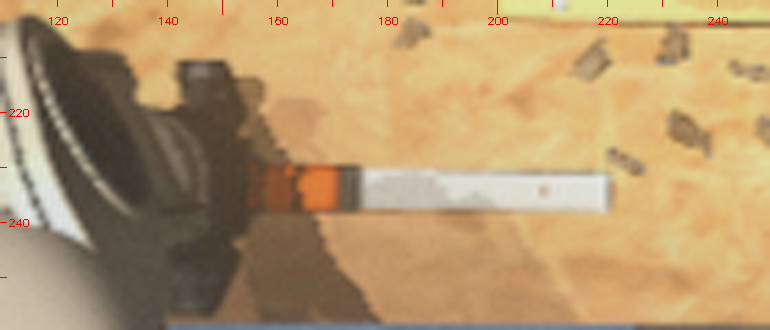

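```bash

python3 -m handwheel '{"offset":[[0,0,0],[0,0,0],[0,0,-0.02],[0,0,-0.03],[0,0,-0.04],[0,0,-0.04],[0,0,-0.03],[0,0,0]],"turn":[0,0,0,0,0,0,0,0],"jaw":[0.06,0.06,0.06,0.06,0.07,0.085,0.085,0.085]}'
python3 -c "
from h import *
for n,c in (('top',[(284.9,220.9),(290.1,234.5),(264.7,245.1),(255.5,233.2)]),('scene',[(282.8,190.6),(293.5,186.5),(306,199.5),(296,203.5)])):
    q=np.array([atz(n,u,v,.016) for u,v in c]);r=cv2.minAreaRect(q[:,:2].astype(np.float32)*1000);print(n,q.round(4).tolist(),q.mean(0).round(4),r)
for n in ('top','scene'):
    for zz in (0,):
        im=cv2.imread(f'pics/{n}0.png')
crop('top',240,205,305,255,11,'pics/n1.png',cv2.imread('pics/top0.png'))
crop('scene',270,175,320,215,14,'pics/n2.png')
crop('top',110,200,250,260,5.5,'pics/n3.png')
to(.409,-.0016,.15,112.5)
"
```

```text
clock: 19.5
tcp_pos: [0.4187, 0.3377, 0.1838]
tcp_rot: [179.7, -0.2, 89.6]
contact_force: [-0.2, -0.2, -0.1]
finger_gap: 0.0852
top [[0.4569, -0.0658, 0.016], [0.4157, -0.0816, 0.016], [0.3833, -0.0043, 0.016], [0.419, 0.0238, 0.016]] [ 0.4187 -0.032   0.016 ] ((417.6402893066406, -29.602813720703125), (44.049530029296875, 97.25791931152344), 22.914642333984375)
scene [[0.4617, -0.0584, 0.016], [0.4205, -0.0813, 0.016], [0.3874, -0.0022, 0.016], [0.4248, 0.0181, 0.016]] [ 0.4236 -0.0309  0.016 ] ((422.6128234863281, -31.583572387695312), (47.11174011230469, 87.64491271972656), 25.79140853881836)
pos [0.4174 0.3368 0.1799] rot [ 1.7996e+02 -4.0000e-02  8.9590e+01] gap 0.0852 F [ 1.2  0.4 -0.7] t 19.6
tool shift -0.3385 -0.006 0.0299 turn -22.90778486501631
```

View pics/n1.png

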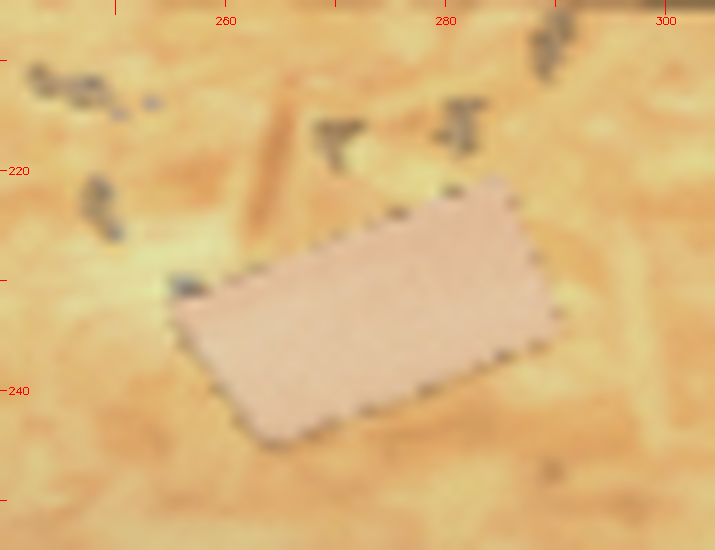

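View pics/n2.png

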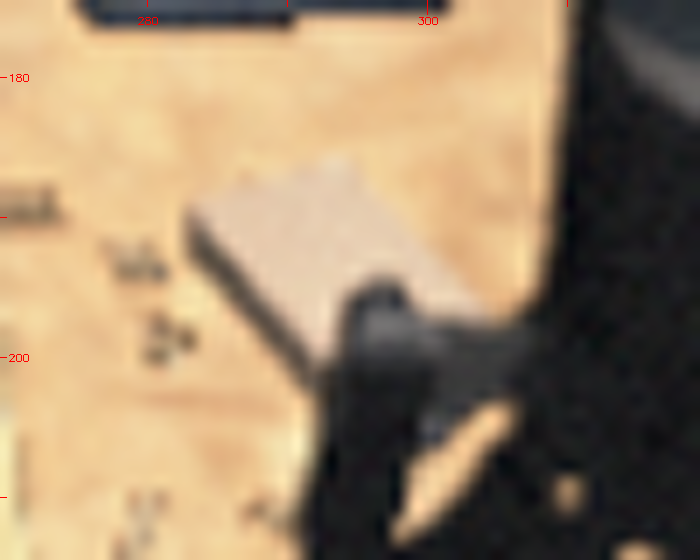

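View pics/n3.png

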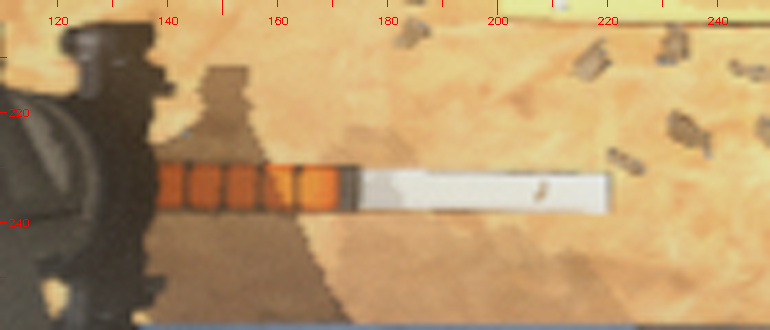

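```bash
python3 -c "
from h import *
crop('scene',275,180,312,212,18,'pics/n4.png',cv2.imread('pics/scene0.png'))"
```

View pics/n4.png

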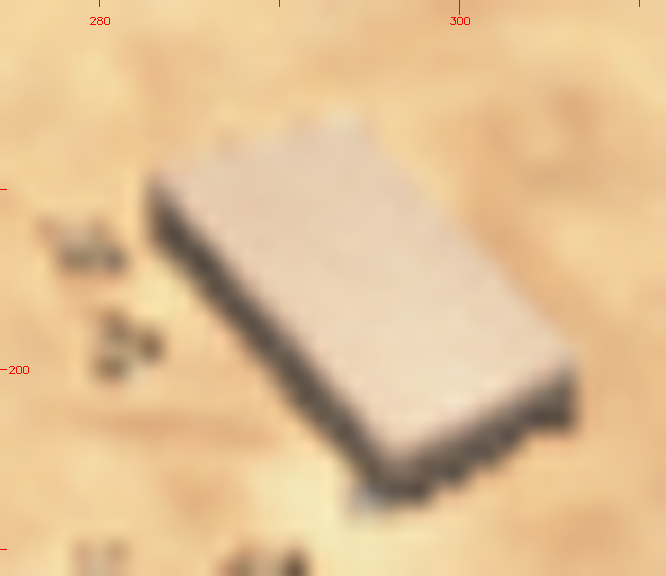

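```bash
python3 -c "
from h import *
for n,c in (('top',[(284.7,220.7),(290.1,234.5),(264.5,244.9),(255.2,231.6)]),('scene',[(283.1,189.5),(293.8,186.05),(306.3,199.4),(296.05,205.3)])):
    q=np.array([atz(n,u,v,.016)[:2] for u,v in c]);d=np.roll(q,-1,0)-q
    print(n,q.round(4).tolist(),np.linalg.norm(d,axis=1).round(4),np.degrees(np.arctan2(d[:,1],d[:,0])).round(1))
"
```

```text
top [[0.4575, -0.0652], [0.4157, -0.0816], [0.3839, -0.0037], [0.4238, 0.0247]] [0.0449 0.0841 0.049  0.096 ] [-158.6  112.2   35.5  -69.5]
scene [[0.46, -0.065], [0.419, -0.084], [0.3862, -0.0027], [0.4259, 0.0279]] [0.0451 0.0876 0.0501 0.0989] [-155.   112.    37.7  -69.9]
```

```bash

python3 -m handwheel '{"offset":[[-0.02,0,0],[-0.04,0,0],[-0.04,0,0],[-0.04,0,0]],"turn":[-5.4,-5.4,-5.4,-5.2],"jaw":[0.085,0.085,0.085,0.085]}'
python3 -c "
from h import *
to(.411,-.0034,.07,111)"
```

```text
clock: 20.0
tcp_pos: [0.4376, 0.1977, 0.1782]
tcp_rot: [-179.8, -0.0, 111.3]
contact_force: [-0.2, -0.5, 0.1]
finger_gap: 0.0852
pos [0.4376 0.1977 0.1782] rot [-1.7983e+02 -3.0000e-02  1.1127e+02] gap 0.0852 F [-0.2 -0.5  0.1] t 20.0
tool shift -0.1777 -0.0977 0.1082 turn 0.2704858515637625
```

```bash

python3 -m handwheel '{"offset":[[-0.044,-0.025,0],[-0.044,-0.025,0],[-0.044,-0.025,0.02],[-0.045,-0.022,0.03],[0,0,0.03],[0,0,0.025],[0,0,0],[0,0,0]],"turn":[0,0,0,0,0,0,0,0],"jaw":[0.085,0.085,0.085,0.085,0.085,0.085,0.085,0.085]}'
python3 -c "
from h import *
to(.411,-.0034,.022,111)
crop('top',200,190,330,270,6,'pics/o1.png')
crop('scene',240,150,350,230,6.5,'pics/o2.png')"
```

```text
clock: 20.8
tcp_pos: [0.4124, 0.0116, 0.0803]
tcp_rot: [-179.9, -0.1, 111.0]
contact_force: [0.6, 0.0, -0.1]
finger_gap: 0.0849
pos [0.4124 0.0116 0.0803] rot [-1.7988e+02 -8.0000e-02  1.1099e+02] gap 0.0849 F [ 0.6  0.  -0.1] t 20.8
tool shift -0.0135 -0.0067 0.0583 turn -0.0144670211133473
```

View pics/o1.png

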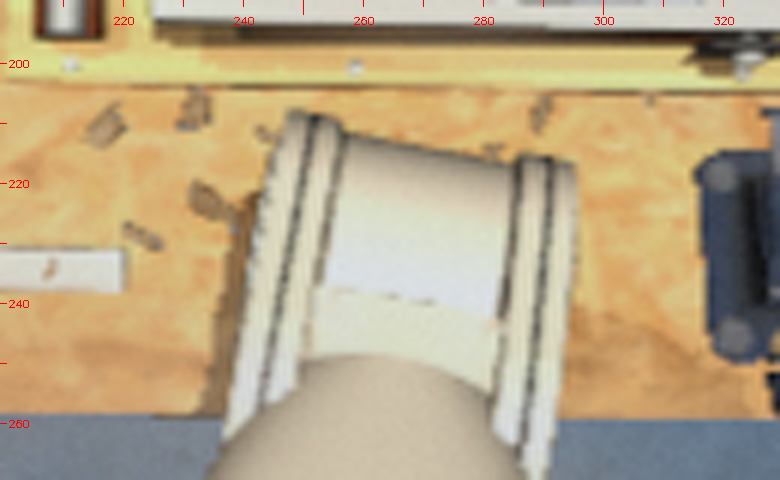

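View pics/o2.png

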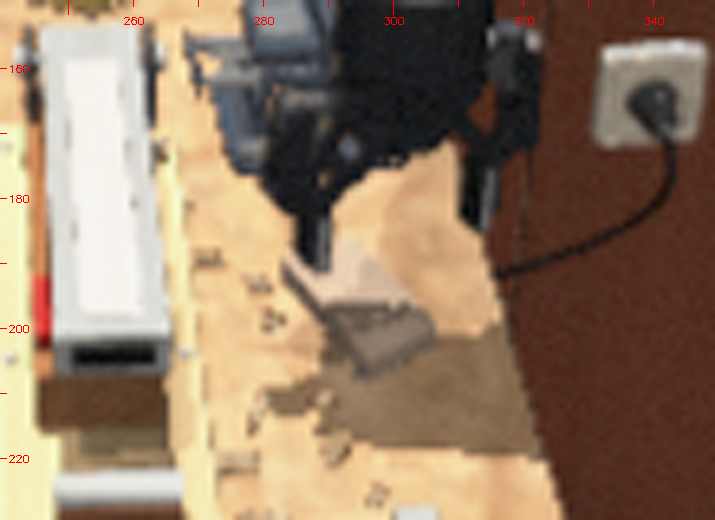

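```bash

python3 -m handwheel '{"offset":[[-0.0135,-0.0067,0],[0,0,0.03],[0,0,0],[0,0,0]],"turn":[0,0,0,0],"jaw":[0.085,0.085,0.08,0.075]}'
python3 -c "
from h import *
to(.411,-.0034,.022,111)
crop('scene',260,150,340,220,9,'pics/o3.png')"
```

```text
clock: 21.3
tcp_pos: [0.4116, -0.0033, 0.0515]
tcp_rot: [-180.0, -0.0, 111.0]
contact_force: [-1.0, -0.0, -0.3]
finger_gap: 0.0746
pos [ 0.4116 -0.0033  0.0515] rot [-1.7999e+02 -1.0000e-02  1.1101e+02] gap 0.0746 F [-1.  -0.  -0.3] t 21.3
tool shift 0.0001 -0.0006 0.0295 turn 0.013916590866017486
```

View pics/o3.png

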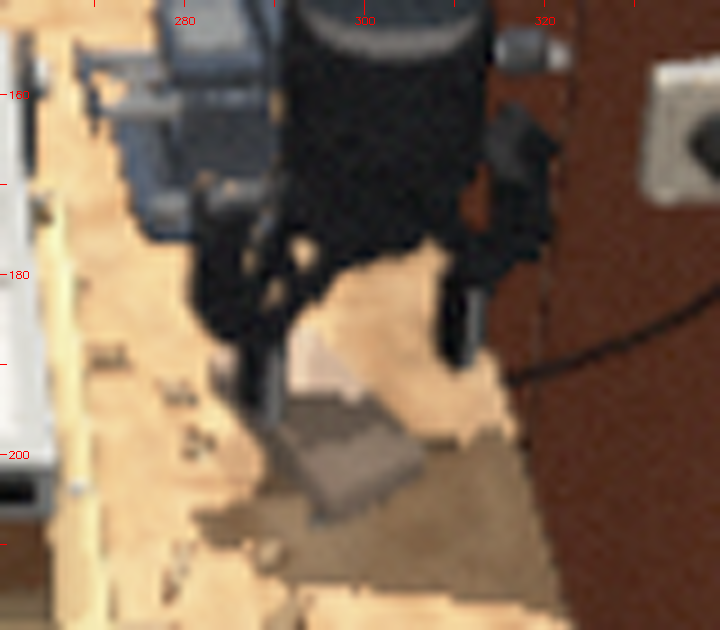

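```bash

python3 -m handwheel '{"offset":[[0,0,0.015],[0,0,0.012],[0,0,0.0045],[0,0,0],[0,0,0],[0,0,0],[0,0,0],[0,0,0],[0,0,0]],"turn":[0,0,0,0,0,0,0,0,0],"jaw":[0.075,0.075,0.07,0.06,0.05,0.042,0.035,0.035,0.035]}'
python3 -c "
from h import *
to(.411,-.0034,.020,111)"
```

```text
clock: 22.25
tcp_pos: [0.4121, -0.0037, 0.0203]
tcp_rot: [179.9, 0.0, 111.0]
contact_force: [-2.1, 0.8, 9.4]
finger_gap: 0.0453
pos [ 0.4121 -0.0037  0.0203] rot [1.7992e+02 4.0000e-02 1.1098e+02] gap 0.0453 F [-2.1  0.8  9.4] t 22.25
tool shift 0.0006 -0.0009 0.0003 turn -0.022587131934471927
```

```bash

python3 -m handwheel '{"offset":[[0,0,-0.02],[0,0,-0.03],[0,0,-0.03],[0,0,0],[0,0,0],[0,0,0],[0,0,0],[0,0,0],[0,0,0],[0,0,0],[0,0,0]],"turn":[0,0,0,-8.5,-8.5,-8.5,-8.5,-8.5,-8.5,-8.5,-8.5],"jaw":[0.035,0.035,0.035,0.035,0.035,0.035,0.035,0.035,0.035,0.035,0.035]}'
python3 -m handwheel '{"offset":[[-0.007,0.016,0],[-0.007,0.016,0],[0,0,0],[0,0,0]],"turn":[-0.6,0,0,0],"jaw":[0.035,0.035,0.035,0.035]}'
python3 -c "
from h import *
to(.427,.029,.0755,179.6)
crop('top',200,160,330,250,6,'pics/q1.png')
crop('scene',230,150,330,230,7,'pics/q2.png')"
```

```text
clock: 23.35
tcp_pos: [0.4117, -0.0037, 0.0999]
tcp_rot: [-180.0, 0.0, 179.3]
contact_force: [-0.1, 0.7, -0.3]
finger_gap: 0.0451
clock: 23.75
tcp_pos: [0.4259, 0.0282, 0.0995]
tcp_rot: [-180.0, 0.0, 179.6]
contact_force: [-1.3, -0.3, -0.5]
finger_gap: 0.0455
pos [0.4259 0.0282 0.0995] rot [-1.7998e+02  1.0000e-02  1.7964e+02] gap 0.0455 F [-1.3 -0.3 -0.5] t 23.75
tool shift -0.0011 0.0008 0.024 turn 0.036416449989388866
```

View pics/q1.png

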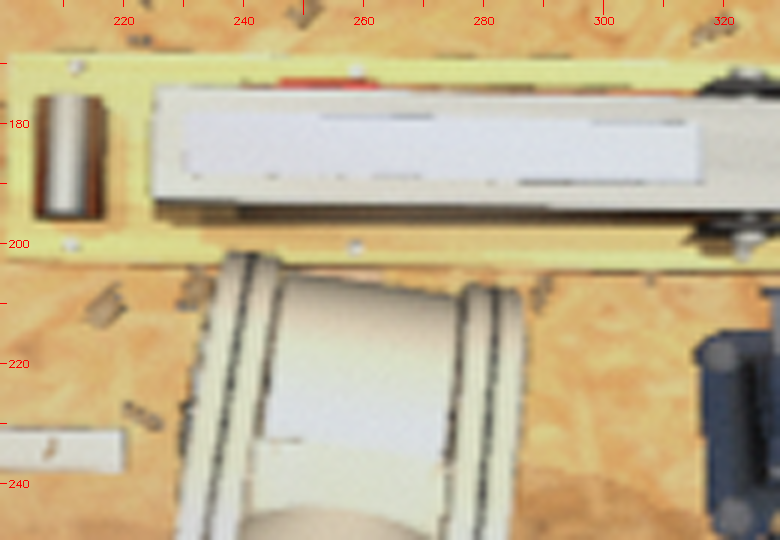

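View pics/q2.png

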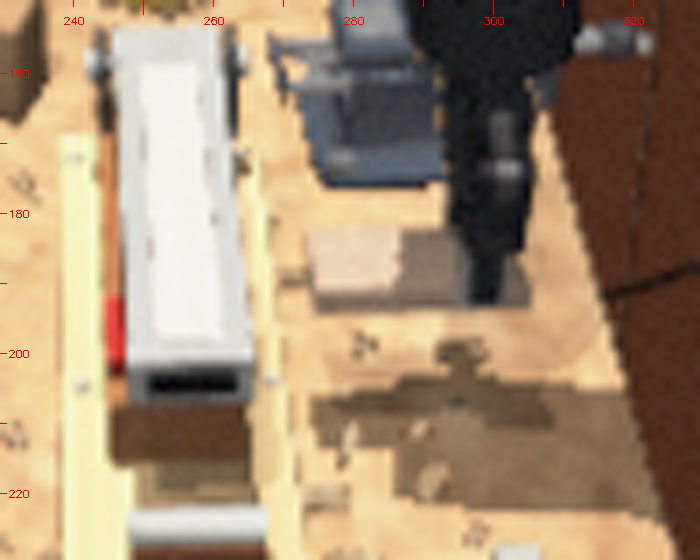

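```bash
python3 -c "
from h import *
crop('scene',268,176,312,200,17,'pics/q3.png')
for q in ((274.8,191.2),(304.5,191),(274,182.5)): print(atz('scene',*q,.095).round(4))"
```

```text
[0.5021 0.0509 0.095 ]
[0.4071 0.0549 0.095 ]
[0.5004 0.0023 0.095 ]
```

View pics/q3.png

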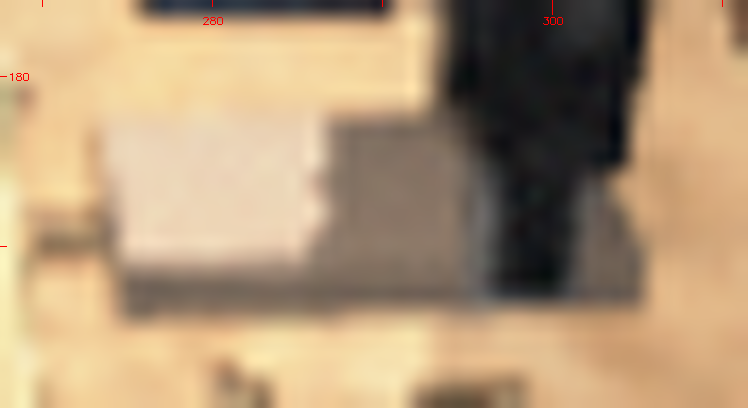

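```bash

python3 -m handwheel '{"offset":[[0,-0.001,0.012],[0,0,0.0125],[-0.012,0,0],[-0.012,0,0],[0,0,0],[0,0,0]],"turn":[0,0,0,0,0,0],"jaw":[0.035,0.035,0.035,0.035,0.035,0.035]}'
python3 -c "
from h import *
to(.5122,.029,.075,179.6)
crop('top',200,160,330,250,6,'pics/r1.png')
crop('scene',235,175,305,225,11,'pics/r2.png')"
```

```text
clock: 24.5
tcp_pos: [0.4506, 0.0269, 0.075]
tcp_rot: [-180.0, 0.0, 179.6]
contact_force: [0.8, 0.7, -1.7]
finger_gap: 0.0454
pos [0.4506 0.0269 0.075 ] rot [-1.8000e+02  2.0000e-02  1.7958e+02] gap 0.0454 F [ 0.8  0.7 -1.7] t 24.5
tool shift -0.0616 0.0026 -0.0 turn -0.024295103011553465
```

View pics/r2.png

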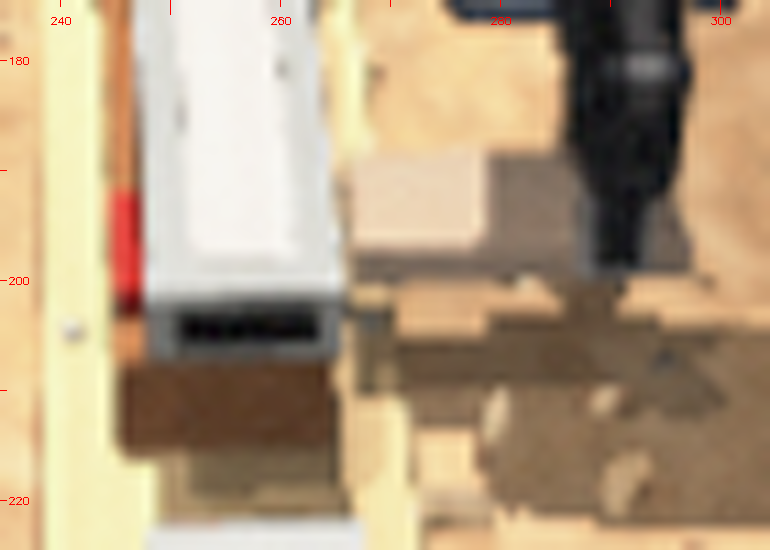

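```bash

python3 -m handwheel '{"offset":[[-0.006,0.002,0],[-0.01,0,0],[0,0,0]],"turn":[0,0,0],"jaw":[0.035,0.035,0.035]}'
python3 -m handwheel '{"offset":[[-0.01,0,0],[-0.01,0,0],[-0.008,0,0],[0,0,0]],"turn":[0,0,0,0],"jaw":[0.035,0.035,0.035,0.035]}'
python3 -c "
from h import *
to(.5122,.029,.075,179.6)
crop('top',200,160,330,250,6,'pics/s1.png')
crop('scene',235,175,305,225,11,'pics/s2.png')"
```

```text
clock: 24.9
tcp_pos: [0.4677, 0.0288, 0.0749]
tcp_rot: [-180.0, 0.1, 179.6]
contact_force: [0.4, -0.9, -1.2]
finger_gap: 0.0457
clock: 25.3
tcp_pos: [0.4954, 0.0285, 0.0746]
tcp_rot: [-180.0, 0.0, 179.6]
contact_force: [-0.4, -0.5, -1.3]
finger_gap: 0.0451
pos [0.4954 0.0285 0.0746] rot [-1.8000e+02  3.0000e-02  1.7957e+02] gap 0.0451 F [-0.4 -0.5 -1.3] t 25.3
tool shift -0.0168 0.0006 -0.0004 turn -0.025278656328794114
```

View pics/s2.png

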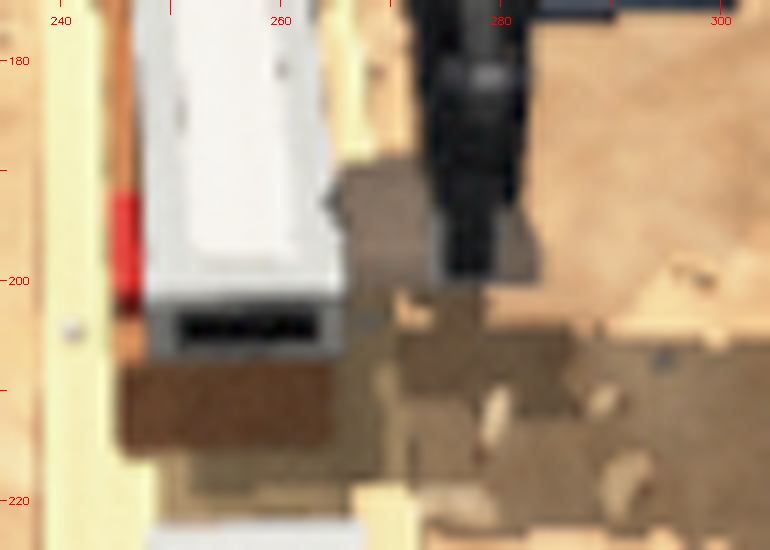

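```bash

python3 -m handwheel '{"offset":[[-0.006,0,0.001],[-0.004,0,0],[0,0,0]],"turn":[0,0,0],"jaw":[0.035,0.035,0.035]}'
python3 -m handwheel '{"offset":[[-0.002,0,0],[-0.002,0,0],[0,0,0]],"turn":[0,0,0],"jaw":[0.035,0.035,0.035]}'
```

```text
clock: 25.7
tcp_pos: [0.5046, 0.0285, 0.0737]
tcp_rot: [-180.0, 0.0, 179.6]
contact_force: [-0.1, 0.7, -1.1]
finger_gap: 0.0451
clock: 26.0
tcp_pos: [0.5083, 0.0285, 0.0738]
tcp_rot: [-180.0, 0.0, 179.6]
contact_force: [0.5, 0.0, -0.3]
finger_gap: 0.0454
```

```bash

python3 -m handwheel '{"offset":[[-0.001,0,0],[-0.001,0,0],[0,0,0]],"turn":[0,0,0],"jaw":[0.035,0.035,0.035]}'
python3 -m handwheel '{"offset":[[-0.001,0,0],[0,0,0]],"turn":[0,0],"jaw":[0.035,0.035]}'
python3 -m handwheel '{"offset":[[-0.001,0,0],[0,0,0]],"turn":[0,0],"jaw":[0.035,0.035]}'
```

```text
clock: 26.3
tcp_pos: [0.5101, 0.0285, 0.0737]
tcp_rot: [-180.0, 0.0, 179.6]
contact_force: [-0.7, 0.4, -0.6]
finger_gap: 0.0451
clock: 26.5
tcp_pos: [0.5111, 0.0285, 0.0737]
tcp_rot: [-180.0, 0.0, 179.6]
contact_force: [0.4, -0.2, -1.1]
finger_gap: 0.0455
clock: 26.7
tcp_pos: [0.5121, 0.0285, 0.0737]
tcp_rot: [180.0, 0.0, 179.6]
contact_force: [0.8, -0.4, 0.9]
finger_gap: 0.0453
```

```bash

python3 -m handwheel '{"offset":[[-0.001,0,0],[0,0,0]],"turn":[0,0],"jaw":[0.035,0.035]}'
python3 -m handwheel '{"offset":[[-0.001,0,0],[0,0,0]],"turn":[0,0],"jaw":[0.035,0.035]}'
python3 -m handwheel '{"offset":[[-0.001,0,0],[0,0,0]],"turn":[0,0],"jaw":[0.035,0.035]}'
```

```text
clock: 26.9
tcp_pos: [0.513, 0.0285, 0.0737]
tcp_rot: [180.0, -0.0, 179.6]
contact_force: [0.7, 0.6, -0.6]
finger_gap: 0.0454
clock: 27.1
tcp_pos: [0.513, 0.0285, 0.0734]
tcp_rot: [-180.0, -0.1, 179.6]
contact_force: [-6.0, -0.7, 1.8]
finger_gap: 0.0452
clock: 27.3
tcp_pos: [0.5131, 0.0285, 0.0732]
tcp_rot: [-180.0, -0.2, 179.6]
contact_force: [-8.6, -1.7, 2.7]
finger_gap: 0.0454
```

```bash

python3 -m handwheel '{"offset":[[0,0,0],[0,0,0],[0,0,0.0008],[0,0,0],[0,0,0]],"turn":[0,0,0,0,0],"jaw":[0.035,0.035,0.035,0.035,0.035]}'
python3 -c "
from h import *
to(.5122,.029,.075,179.6)
crop('scene',235,175,305,225,11,'pics/t2.png')"

```

```text
clock: 27.8
tcp_pos: [0.5131, 0.0285, 0.0724]
tcp_rot: [-180.0, -0.2, 179.6]
contact_force: [-9.1, -1.7, 2.1]
finger_gap: 0.0452
pos [0.5131 0.0285 0.0724] rot [-179.99   -0.22  179.58] gap 0.0452 F [-9.1 -1.7  2.1] t 27.8
tool shift 0.0009 0.0004 -0.0026 turn -0.02090699546724295
```

View pics/t2.png

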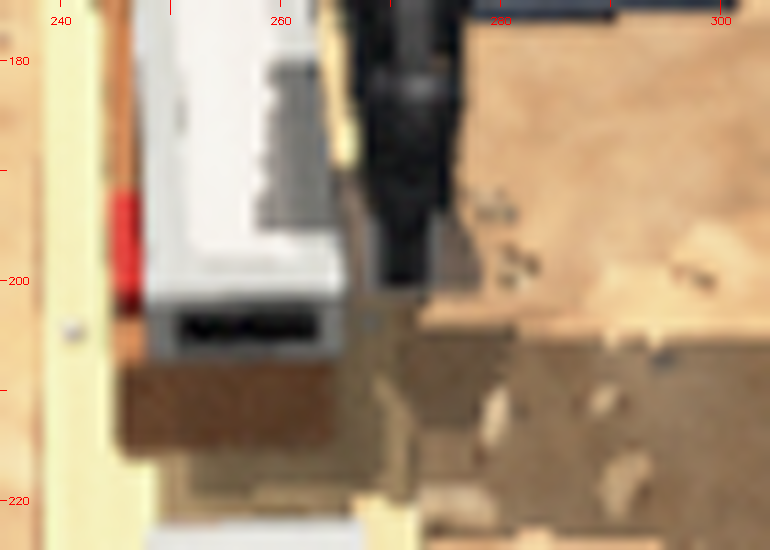

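```bash

python3 -m handwheel '{"offset":[[0,0,0.0007],[0,0,0],[0,0,0],[0,0,0],[0,0,0],[0,0,0]],"turn":[0,0,0,0,0,0],"jaw":[0.035,0.035,0.047,0.052,0.06,0.065]}'
python3 -m handwheel '{"offset":[[0.015,0,0],[0.03,0,0],[0.035,0,-0.02],[0.01,0,-0.04],[0,0,-0.04],[0,0,0]],"turn":[0,0,0,0,0,0],"jaw":[0.065,0.065,0.065,0.065,0.065,0.065]}'
python3 -c "
from h import *
to(.5122,.029,.075,179.6)
crop('scene',235,175,305,225,11,'pics/u2.png')
crop('top',200,160,330,250,6,'pics/u1.png')"

```

```text
clock: 28.45
tcp_pos: [0.5154, 0.0285, 0.0724]
tcp_rot: [180.0, 0.0, 179.6]
contact_force: [-0.3, -0.2, 0.6]
finger_gap: 0.0649
clock: 29.05
tcp_pos: [0.4271, 0.029, 0.1771]
tcp_rot: [-179.9, 0.5, 179.6]
contact_force: [0.7, -0.2, 0.5]
finger_gap: 0.065
pos [0.4271 0.029  0.1771] rot [-179.94    0.5   179.58] gap 0.065 F [ 0.7 -0.2  0.5] t 29.05
tool shift -0.0851 0.0007 0.1021 turn -0.02128009939150388
```

View pics/u2.png

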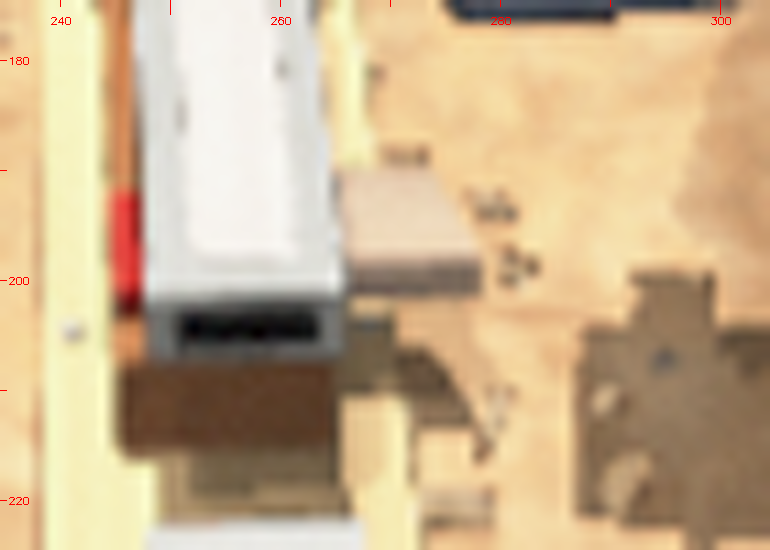

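View pics/u1.png

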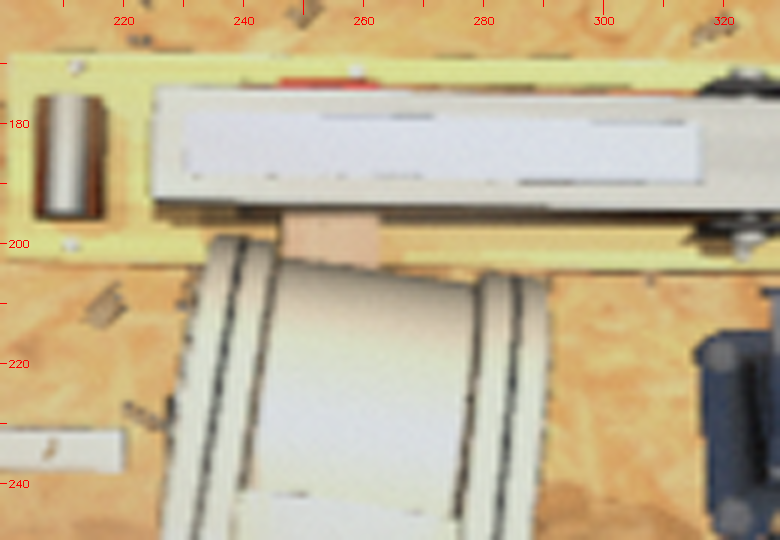

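```bash

python3 -m handwheel '{"offset":[[-0.033,0,0],[-0.034,0,0],[-0.034,0,0],[-0.033,0,0],[0,0,0.02],[0,0,0.02],[0,0,0],[0,0,0]],"turn":[0,0,0,0,0,0,0,0],"jaw":[0,0,0,0,0,0,0,0]}'
python3 -c "
from h import *
to(.5607,.0288,.125,179.6)"
```

```text
clock: 29.95
tcp_pos: [0.5586, 0.0282, 0.1314]
tcp_rot: [180.0, -0.1, 179.6]
contact_force: [0.1, 0.4, 0.9]
finger_gap: -0.0
pos [0.5586 0.0282 0.1314] rot [ 1.7999e+02 -1.3000e-01  1.7958e+02] gap -0.0 F [0.1 0.4 0.9] t 29.95
tool shift -0.0021 0.0006 0.0064 turn -0.024327241782316378
```

```bash

python3 -m handwheel '{"offset":[[-0.002,0,0.006],[0,0,0.004],[0,0,0]],"turn":[0,0,0],"jaw":[0,0,0]}'
python3 -m handwheel '{"offset":[[0,0,0.002],[0,0,0.002],[0,0,0]],"turn":[0,0,0],"jaw":[0,0,0]}'
python3 -m handwheel '{"offset":[[0,0,0.001],[0,0,0.001],[0,0,0]],"turn":[0,0,0],"jaw":[0,0,0]}'
```

```text
clock: 30.25
tcp_pos: [0.5609, 0.0282, 0.1221]
tcp_rot: [-180.0, -0.0, 179.6]
contact_force: [0.1, -0.3, -0.7]
finger_gap: 0.0001
clock: 30.55
tcp_pos: [0.5611, 0.0282, 0.1184]
tcp_rot: [180.0, 0.0, 179.6]
contact_force: [1.1, 0.1, -0.3]
finger_gap: -0.0001
clock: 30.85
tcp_pos: [0.5611, 0.0283, 0.1166]
tcp_rot: [180.0, 0.0, 179.6]
contact_force: [-0.9, 1.1, 3.9]
finger_gap: -0.0002
```

```bash

python3 -m handwheel '{"offset":[[0,0,0.001],[0,0,0.001],[0,0,0.001],[0,0,0]],"turn":[0,0,0,0],"jaw":[0,0,0,0]}'
python3 -m handwheel '{"offset":[[0,0,0.001],[0,0,0.001],[0,0,0]],"turn":[0,0,0],"jaw":[0,0,0]}'
python3 -m handwheel '{"offset":[[0,0,0.0007],[0,0,0]],"turn":[0,0],"jaw":[0,0]}'
```

```text
clock: 31.25
tcp_pos: [0.5611, 0.0285, 0.1136]
tcp_rot: [180.0, 0.0, 179.6]
contact_force: [-0.6, 1.7, 4.1]
finger_gap: -0.0003
clock: 31.55
tcp_pos: [0.5611, 0.0287, 0.1115]
tcp_rot: [179.9, 0.0, 179.6]
contact_force: [0.2, 2.2, 4.1]
finger_gap: 0.0004
clock: 31.75
tcp_pos: [0.5611, 0.0287, 0.1108]
tcp_rot: [179.9, 0.0, 179.6]
contact_force: [-0.5, 4.1, 5.1]
finger_gap: 0.0002
```

```bash

python3 -m handwheel '{"offset":[[0,0,0.0006],[0,0,0]],"turn":[0,0],"jaw":[0,0]}'
python3 -m handwheel '{"offset":[[0,0,0.0006],[0,0,0]],"turn":[0,0],"jaw":[0,0]}'
python3 -m handwheel '{"offset":[[0,0,0.0006],[0,0,0]],"turn":[0,0],"jaw":[0,0]}'
```

```text
clock: 31.95
tcp_pos: [0.5611, 0.0287, 0.1103]
tcp_rot: [179.9, 0.0, 179.6]
contact_force: [0.2, 4.5, 5.7]
finger_gap: -0.0001
clock: 32.15
tcp_pos: [0.5612, 0.0287, 0.1097]
tcp_rot: [179.9, 0.0, 179.6]
contact_force: [-1.0, 3.7, 5.6]
finger_gap: 0.0004
clock: 32.35
tcp_pos: [0.5612, 0.0287, 0.1091]
tcp_rot: [179.9, 0.0, 179.6]
contact_force: [-0.4, 3.0, 5.4]
finger_gap: -0.0002
```

```bash

python3 -m handwheel '{"offset":[[0,0,0.0006],[0,0,0]],"turn":[0,0],"jaw":[0,0]}'
python3 -m handwheel '{"offset":[[0,0,0.0006],[0,0,0]],"turn":[0,0],"jaw":[0,0]}'
python3 -m handwheel '{"offset":[[0,0,0.0006],[0,0,0]],"turn":[0,0],"jaw":[0,0]}'
```

```text
clock: 32.55
tcp_pos: [0.5612, 0.0287, 0.1089]
tcp_rot: [179.9, 0.1, 179.6]
contact_force: [-2.0, 4.0, 9.7]
finger_gap: -0.0002
clock: 32.75
tcp_pos: [0.5612, 0.0287, 0.1088]
tcp_rot: [179.9, 0.1, 179.6]
contact_force: [-4.2, 3.9, 13.6]
finger_gap: 0.0001
clock: 32.95
tcp_pos: [0.5612, 0.0287, 0.1088]
tcp_rot: [180.0, 0.1, 179.6]
contact_force: [-5.0, 3.9, 19.6]
finger_gap: -0.0004
```

```bash

python3 -m handwheel '{"offset":[[0,0,0.0006],[0,0,0],[0,0,0],[0,0,0],[0,0,0]],"turn":[0,0,0,0,0],"jaw":[0,0,0,0,0]}'
```

```text
clock: 33.45
tcp_pos: [0.5612, 0.0287, 0.1087]
tcp_rot: [180.0, 0.1, 179.6]
contact_force: [-7.4, 3.9, 25.9]
finger_gap: 0.0
```

```bash

python3 -m handwheel '{"offset":[[0,0,-0.002],[0,0,-0.005],[0,0,-0.02],[0,0,-0.04],[0,0,-0.03],[0.03,0,0],[0.04,0,0],[0.04,0,0],[0,0,0],[0,0,0]],"turn":[0,0,0,0,0,0,0,0,0,0],"jaw":[0,0,0,0,0,0,0,0,0,0]}'
python3 -c "
from h import *
to(.42,-.05,.2,179.6)
a=snapshot('scene');b=snapshot('top')
cv2.imwrite('pics/v0s.png',a);cv2.imwrite('pics/v0t.png',b)
crop('scene',235,175,305,225,11,'pics/v2.png',a)
crop('top',200,160,330,250,6,'pics/v1.png',b)"

```

```text
clock: 34.45
tcp_pos: [0.4507, 0.0289, 0.2038]
tcp_rot: [-180.0, 0.1, 179.6]
contact_force: [0.8, -0.8, 0.5]
finger_gap: -0.0001
pos [0.4507 0.0289 0.2038] rot [-1.7998e+02  6.0000e-02  1.7956e+02] gap -0.0001 F [ 0.8 -0.8  0.5] t 34.45
tool shift 0.0301 -0.0791 0.0038 turn -0.04136869135197685
```

View pics/v2.png

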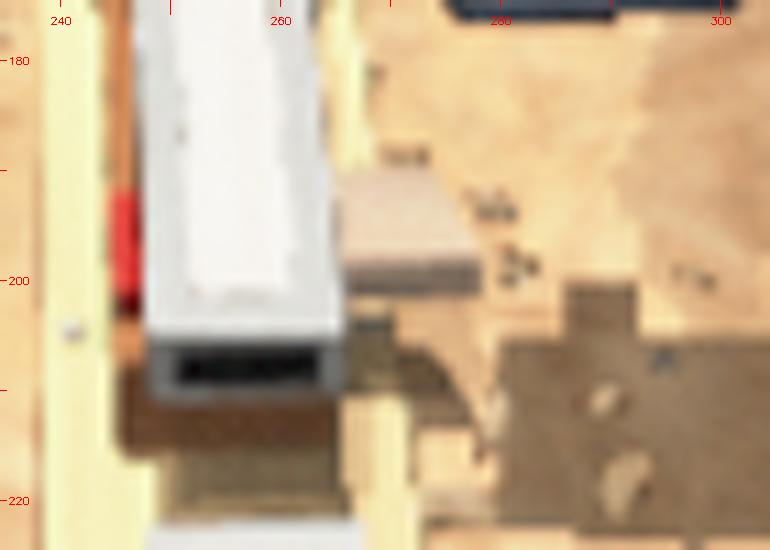

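View pics/v1.png

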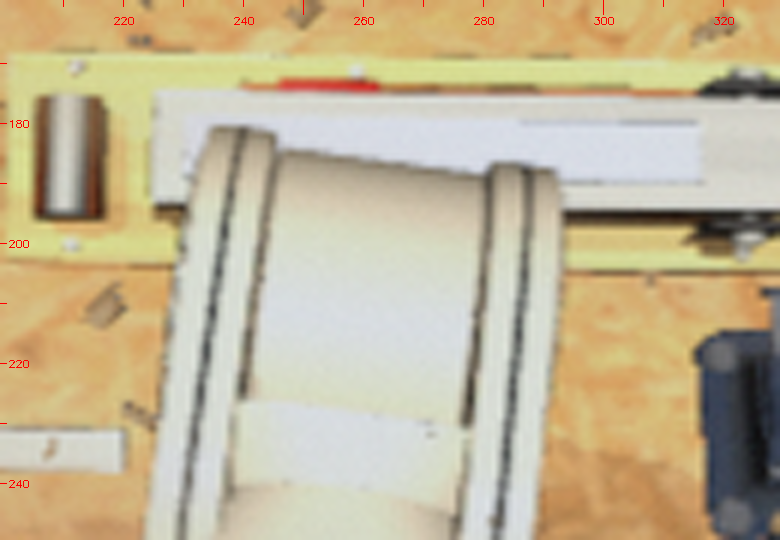

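View pics/v0s.png

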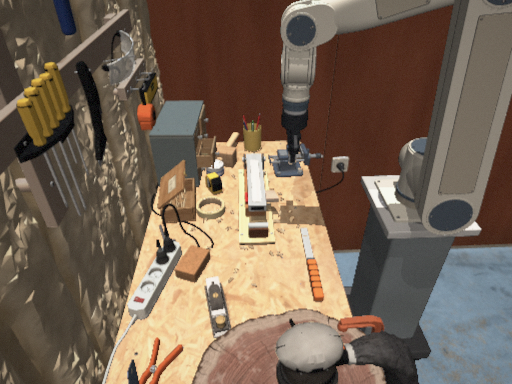

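View pics/v0t.png

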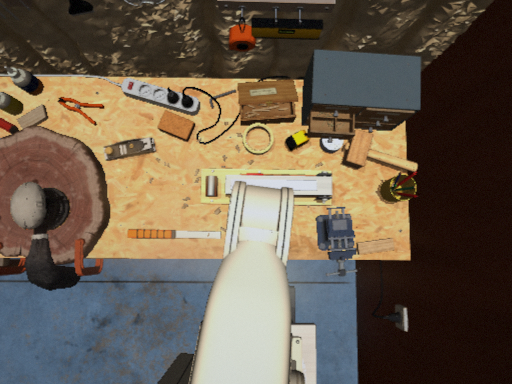

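```bash
python3 -c "
from h import *
crop('scene',290,215,335,310,6,'pics/w.png',cv2.imread('pics/v0s.png'))
for z in (.007,.02): print(proj('scene',(.417,.1305,z)).round(1),proj('top',(.417,.1305,z)).round(1))"
```

```text
[303.  227.5] [220.5 233.6]
[303.3 224.4] [220.2 233.6]
```

View pics/w.png

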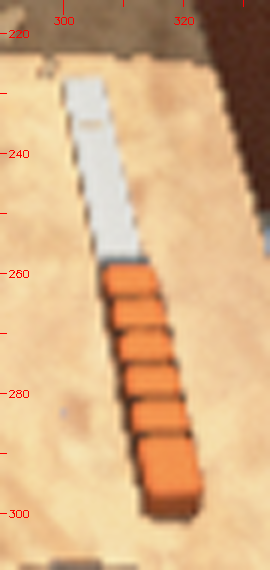

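Bar nose at (303,227.5) matches z = 7 mm, so it lies flat. Handing in.

```bash
python3 -c "
from rig import workorder
print(workorder.close_job())"
```

```text
the job is handed in; nothing more can be done
None
```

I did the whole sequence and handed the job in at about 34.5 s of the 72 s allowed. The hand-in gave no verdict.

**Levering:** The tool cannot tilt, so I first hooked the bar's nose under the rail's overhang from the side and raised the grip. That pitched the bar about 20° in the fingers without lifting the rail. I then levered the rail over the fulcrum to about 0.07 to 0.08 rad. This comes from the pictures, and the later fingertip contact height agrees with about 0.07. The bar was then laid back on the bench near where it started.

**Shim:** It went in square, with no resistance, and I held it against the stop block at about 9 N for roughly 0.5 s before letting go.

**Pressing:** I pressed the rail down with closed fingertips above the shim. It stopped firmly and I held it at 26 N for about 0.4 s. About 5 N of that goes into the pivot friction, and there was also up to about 7 N of sideways drag on the fingertips.

**Last checks:**
- **Rail:** the end edge in the picture matches an angle of about 0.04 rad, which is level.
- **Shim:** it sits square and did not move during pressing.
- **Pry bar:** the nose appears where a bar lying flat on the bench would put it, clear of the jig.
- **Bystanders:** none looks moved, judging by eye from the final pictures.

No check failed, but two things could not be measured directly: the force the rail still leaves on the shim, and the exact rail angle, which is read from pixels to about 0.005 rad.

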